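Load a specimen carrier under the toe of an inspection stand and latch it

TASK

Load the specimen carrier into the camera inspection stand: take it by its orange grip, carry it roughly level, set it on the stand's base and slide its front edge in under the blue toe until it is fully home against the stop. Then swing the latch with the red post all the way shut across the back of the carrier and let go. Leave the beaker, the petri dish and the small steel vessel where they stand.

Things in the scene. Friction and masses are not known exactly. Their poses are not given: they have to be found in the camera images.
- carrier: Loose specimen carrier, 160 g: flat aluminium plate 100 (x) x 70 (y) x 8 mm with a fixed black and brass specimen disc (48 mm across, top 16 mm above the underside) and an upright orange grip near its rear end. Origin: centre of the plate's underside; x points to the front edge (at x = +50, the one that goes under the toe), z up. Starts lying flat on the worktop.
- carrier_grip (a point): Middle of the carrier's orange grip, at x = -35, y = 0, z = +44 mm of the carrier; axes as the carrier's. The grip is an upright block 24 mm along x, 18 mm along y (pinch it across y), from the plate's top (8 mm) up to 68 mm above the plate's underside.
- inspection_stand: Inspection stand, fixed to the worktop. Dark steel base plate from x = -80 to +75, y = -58 to +58, 12 mm thick; its top is the pocket's floor. Origin on the worktop on the pocket's middle line; x is the loading direction (open mouth to stop), z up. Two guide rails 10 mm high, 73 mm apart, run from x = -20 to +45; their mouths flare to about 83 mm apart at x = -43.
- toe (a point): Front edge of the blue toe, at the middle of its underside: x = +31, y = 0, z = 22.5 mm of the stand; axes as the stand's. The toe overhangs the pocket's floor from x = +31 to the stop face at x = +45; the 8 mm plate goes under it with 2.5 mm to spare.
- camera_head (a point): Front lower edge of the white camera head above the pocket, at x = -40, y = 0, z = 162 mm of the stand. The head spans x = -40 to +75, y = -40 to +40, top at 207 mm; a 40 mm lens at x = +2 hangs down to 140 mm. The seated carrier's grip is right below this edge: a vertical tool does not fit; one leaning back 40 degrees, upper end towards the stand's -x, does.
- seat (a point): Where the carrier's origin lies when it is fully home: on the floor of the pocket, at x = -5, y = 0, z = 12 mm of the stand; axes as the stand's, and the carrier's agree with them then.
- latch_pivot (a point): Upright pivot axis of the swing latch, on top of the stand's base at x = -66, y = -48, z = 12 mm of the stand; axes as the stand's. Hub 18 mm across, top 13.5 mm above the base.
- latch_post (a point): Red upright post at the end of the latch arm, 12 mm across, 56 mm from the pivot axis. This point is on its axis 33 mm above the worktop; the post's top is at 45 mm, the top of the flat 12 mm wide arm at 21 mm. Pushing the post sideways swings the latch; it takes about 1 N and stays where it is left.
- latch (a joint): Angle a of the swing latch, rad. 0 = shut against its end stop: the arm points along the stand's +y, 5 mm behind the rear edge of the seated carrier (it cannot shut while the carrier sticks out). It grows as the latch opens, through -x (1.57) and on outwards to 1.8 to 2.2 at the start; the arm points along (-sin a, cos a) in the stand's x, y.
- clamp_stand: Tall laboratory clamp stand, fixed: origin at the centre of the underside of its 105 (world x) x 200 (world y) x 12 mm base plate. A bare rod rises 60 mm to the right (-y) of the origin to 730 mm; a clamp at 480 mm holds an upright yellow tube about 60 mm nearer the robot than the rod, from 320 to 660 mm. Keep the arm on the robot's side of it.
- beaker: Loose low glass beaker, 53 mm across, 65 mm high, upright; origin at the centre of its underside. Bystander.
- petri_dish: Loose petri dish, 55 mm across, 11 mm high; origin at the centre of its underside. Bystander.
- small_vessel: Loose small conical steel vessel with a narrow neck, 68 mm across, 88 mm high, upright; origin at the centre of its underside. Bystander.

How it is judged:
By the outcome, as a careful person would: the job done as asked, in the order asked, and still so for the second after the job is handed in, with the robot touching nothing.
It also fails if it takes over 59 s, if anything falls off the work surface, if the arm or the gripper's body presses on something with over 40 N, if the wrist force passes 120 N, or if a joint passes its speed limit or range.

ROBOT

A 6-joint arm with a two-finger parallel gripper is mounted at the origin on a cart in front of the work surface, level with it; the furniture and walls round the work are solid. World frame = base frame: x ahead of the robot, y to its left, z up, the work surface at z = 0. Lengths are in m, angles in rad, forces in N, time in s.
With the tool pointing down it reaches from about 0.35 to 0.775 m from the base axis. Payload 7.3 kg.
Tool frame: the origin (TCP) lies on the mounting face of the last link; the fingertips stand 178 mm ahead of it and the grasp point (between the pads) lies env.grip_depth ahead of it (env.grip_depth is the distance from the TCP to the grasp point, in m); z points along the fingers, x is the direction in which the jaws open and shut, and the axes are right-handed (so a half turn about z gives the same grasp; the last joint's range is limited). The gripper opens to 92 mm and grips with 3 to 60 N. Pads are 19 mm wide; open, the fingers measure 130 mm over their backs; the gripper's body (75 mm by 190 mm) begins 47 mm behind the grasp point.
Start: joints at [-1.456, 0.342, 1.524, -0, 1.275, -0.146], TCP at [0.135, -0.507, 0.405] pointing down, gripper open.
Joint ranges: [-2.53, 2.53], [-0.77, 2.02], [0.04, 2.7], [-1, 4.14], [0.28, 2.66], [-3.11, 3.11]. Speed limits (rad/s): [2.57, 2.57, 3.14, 3.14, 3.14, 3.14].

INTERFACE

Orientations are given as a unit quaternion [x, y, z, w].
In Python, from station import monitor, camera, ticket, masks_of, env gives the robot as it stands. The module is installed in compiled form; this text tells all that it offers.
- The arm moves only by the tool drive_tool, never from a script. Its argument "targets" is a list that holds one entry, the list of rows, each a list of 7 numbers: the turn, a rotation vector about the tool's x, y, z in rad, then the shift along the tool's x, y, z in m, then the finger opening in m, from 0 to 0.0918. A call has exactly 5 rows; each row shifts and turns the commanded pose from where the row before left it, along the tool's axes as they then stand; what a row does not reach is not made up. A row lasts 1/12 s, in which the tool goes at most 41.7 mm and 7.16 degrees, less where a joint would pass 70% of its speed; a pose out of reach is approached as far as the arm can. A call is refused whole if a number of a shift passes 0.0417 or a number of a turn 0.125, either way. A call with a gripper value outside its range is refused whole. The fingers move at their own pace and stop on an object; "newtons" is the grip in N (left out, the last holds). Time passes only in rows, so rows that do not move let the fingers close, or fill a call up. It gives the time, the measured TCP pose, the force and the opening at its end, in the units of the state.
- monitor.observe(): the state, without advancing time (a new reading comes with each control period).
- camera(name): name is "side" or "top" or "wrist"; returns a dict with "pixels" (420x560x3 uint8, red, green, blue), "mtx" (3x3 intrinsics, pixels), "rvec" (rotation vector, rad) and "tvec" (3), from world to camera coordinates, as OpenCV has them. Camera axes: x right, y down, z forward; pixel columns grow to the right and rows downward; lengths in m; the calibration is good to about 2 mm. A picture is of the moment at which its call begins. There is no depth.
- ticket.sign_off(): hands the job in, once; it reports no verdict.
Trained networks look in the newest picture that a camera, given by its name, has taken for a name from the list of things; names that differ only in an ending like _2 or _b are one class to them, and where a whole thing is asked for, a point or a joint stands for the part that bears it (a point fixed in the world has none). Each returns a list of dicts, best first, with "p" (0 to 1); they miss things now and then, are a little off and sometimes report something else, mostly with a low value. They report only what shows in the picture. A call takes as long as a camera call.
- masks_of(camera, thing): "region" (420x560 bool, what is visible of it) and "pixel" ([column, row] in pixels, amid what is visible of it).
The state is a dict: "time_s": time; "q": joint angles; "joint_vel": joint speeds; "joint_torque": joint torques, N m; "eef_pos": TCP position; "tcp_rot": TCP orientation; "wrist_force": force on the tool from outside, world axes, zero at the start; "wrist_torque": the same for the moment, N m; "finger_gap": opening from 0.0 (shut) to 1.0 (fully open).
Only numpy, scipy, OpenCV 4.12 (cv2) and the standard library are available. Lean on these libraries where they do the work, as an engineer would, in place of code of your own. Each camera call takes 0.05 s, during which the arm holds its last target.

## Working session

There is one attempt and no reset: what is moved stays moved. The work goes in short steps, Python scripts to look and compute and a tool call to move; the robot and the scene stay as the last step left them, time stands still between calls to the robot, and variables do not carry over. Pictures are saved under pics/ and viewed, and the job is handed in when it is done.

Besides the shell and the picture viewer there is one more tool, called after "Emit:" as name([rows], argument=value, ...), one row to a line, values as JSON. drive_tool: Moves the arm, as the interface text tells. Its arguments: {"type":"object","properties":{"targets":{"type":"array"},"newtons":{"type":"number"}},"required":["targets"]}

```bash
ls; mkdir -p pics
python3 - <<'E'
from station import monitor,camera,env
import cv2
s=monitor.observe(); print(s, env.grip_depth)
for n in ("top","side","wrist"):
    c=camera(n); cv2.imwrite(f"pics/{n}0.png",c["pixels"][:,:,::-1]); print(n,c["mtx"].tolist(),c["rvec"],c["tvec"])
E
```

```text
pics
{'time_s': 0.0, 'q': array([-1.45601486e+00,  3.42712466e-01,  1.52501554e+00, -2.53107945e-06,
        1.27537639e+00, -1.45992009e-01]), 'joint_vel': array([-1.73522181e-03, -4.10799764e-04,  2.53288467e-05, -3.12791205e-04,
       -9.17394335e-04, -1.34076991e-03]), 'joint_torque': array([-1.83317993e-04, -4.31238413e+01, -2.44222641e+01,  7.18115293e-02,
        5.61441388e-02, -1.30817866e-04]), 'eef_pos': array([ 0.13536943, -0.50710919,  0.40405059]), 'tcp_rot': array([ 7.93040967e-01, -6.09167836e-01, -5.26942806e-04, -5.41911900e-04]), 'wrist_force': array([ 0.24475154, -0.5639781 ,  0.31130133]), 'wrist_torque': array([-0.01308822,  0.01133672, -0.00733626]), 'finger_gap': 0.99921363376318} 0.1592
top [[504.59867730544937, 0.0, 278.8637816746366], [0.0, 504.59867730544937, 200.3614149083705], [0.0, 0.0, 1.0]] [ 1.68691863 -2.22508419  0.54833047] [-0.04062588  0.54464366  1.37895306]
side [[402.8952882224486, 0.0, 271.63376398989783], [0.0, 402.8952882224486, 209.6476236024971], [0.0, 0.0, 1.0]] [ 2.21949268  1.17512355 -0.43213213] [-0.15128296 -0.31448833  1.58431473]
wrist [[313.0755366227987, 0.0, 278.91290145863564], [0.0, 313.0755366227987, 208.5175764553974], [0.0, 0.0, 1.0]] [-2.30763695  1.77069186  0.25244062] [-0.52476755 -0.03541612  0.39140277]
```

View pics/top0.png

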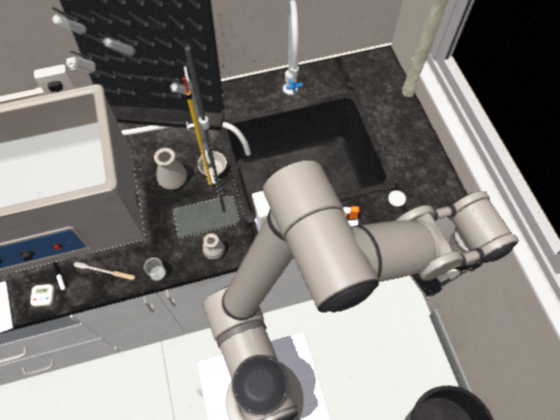

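View pics/side0.png

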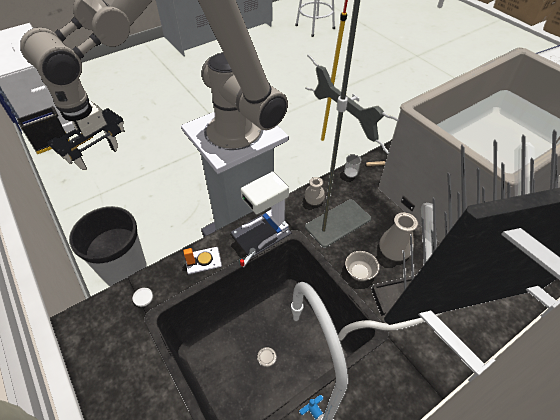

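View pics/wrist0.png

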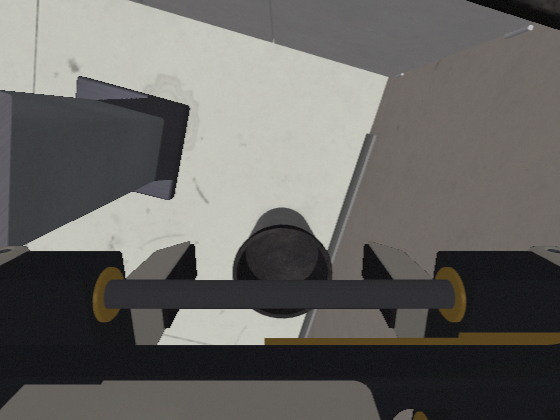

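```bash
cat > h.py <<'E'
import numpy as np, cv2
from scipy.spatial.transform import Rotation as R
def proj(c,P):
    return cv2.projectPoints(np.float64(P).reshape(-1,3),c["rvec"],c["tvec"],c["mtx"],None)[0][:,0]
def ray(c,uv,z):
    Rm=cv2.Rodrigues(c["rvec"])[0]; o=-Rm.T@c["tvec"]
    d=Rm.T@np.linalg.inv(c["mtx"])@np.array([uv[0],uv[1],1.])
    return o+d*(z-o[2])/d[2]
def crop(c,name,u0,u1,v0,v1,k):
    im=c["pixels"][v0:v1,u0:u1,::-1]
    cv2.imwrite(f"pics/{name}.png",cv2.resize(im,None,fx=k,fy=k,interpolation=cv2.INTER_CUBIC))
E
python3 - <<'E'
from station import *
from h import *
c=camera("side"); crop(c,"side_a",170,330,160,290,5)
for t in ["carrier","carrier_grip","inspection_stand","toe","camera_head","latch_post","latch","beaker","petri_dish","small_vessel","clamp_stand"]:
    r=masks_of("side",t); print(t,[(round(x["p"],2),x["pixel"],int(x["region"].sum()),ray(c,x["pixel"],0.0).round(3).tolist()) for x in r[:3]])
c=camera("top"); crop(c,"top_a",130,430,130,290,2.6)
for t in ["carrier","carrier_grip","inspection_stand","camera_head","latch_post","beaker","petri_dish","small_vessel","clamp_stand"]:
    r=masks_of("top",t); print(t,[(round(x["p"],2),x["pixel"],int(x["region"].sum()),ray(c,x["pixel"],0.0).round(3).tolist()) for x in r[:3]])
E
```

```text
carrier [(0.96, [200.9, 256.0], 699, [0.45, -0.378, 0.0])]
carrier_grip [(0.81, [199.3, 258.1], 696, [0.454, -0.386, 0.0])]
inspection_stand [(0.82, [263.7, 217.1], 3097, [0.433, -0.14, 0.0])]
toe [(0.92, [264.2, 217.9], 3042, [0.437, -0.141, 0.0]), (0.38, [201.0, 257.7], 730, [0.456, -0.381, 0.0])]
camera_head [(0.79, [264.9, 218.0], 3181, [0.438, -0.139, 0.0])]
latch_post []
latch [(0.44, [247.8, 260.5], 110, [0.544, -0.27, 0.0])]
beaker [(0.83, [351.8, 165.4], 317, [0.415, 0.251, 0.0])]
petri_dish [(0.77, [144.0, 295.8], 280, [0.477, -0.573, 0.0])]
small_vessel [(0.67, [313.1, 192.7], 408, [0.44, 0.056, 0.0])]
clamp_stand [(0.2, [249.0, 257.4], 71, [0.536, -0.261, 0.0])]
carrier [(0.51, [352.5, 214.1], 213, [0.469, -0.422, 0.0])]
carrier_grip [(0.53, [351.8, 216.0], 227, [0.463, -0.417, 0.0])]
inspection_stand [(0.8, [260.6, 204.8], 417, [0.583, -0.143, 0.0])]
camera_head [(0.79, [261.6, 208.3], 413, [0.569, -0.142, 0.0])]
latch_post [(0.66, [212.4, 243.2], 416, [0.492, 0.039, 0.0]), (0.56, [261.1, 209.3], 444, [0.566, -0.14, 0.0])]
beaker [(0.68, [153.4, 269.8], 341, [0.454, 0.233, 0.0])]
petri_dish [(0.76, [397.1, 197.2], 178, [0.488, -0.585, -0.0])]
small_vessel [(0.64, [214.4, 246.7], 431, [0.478, 0.035, 0.0])]
clamp_stand [(0.69, [257.5, 204.8], 418, [0.586, -0.133, 0.0])]
```

View pics/side_a.png

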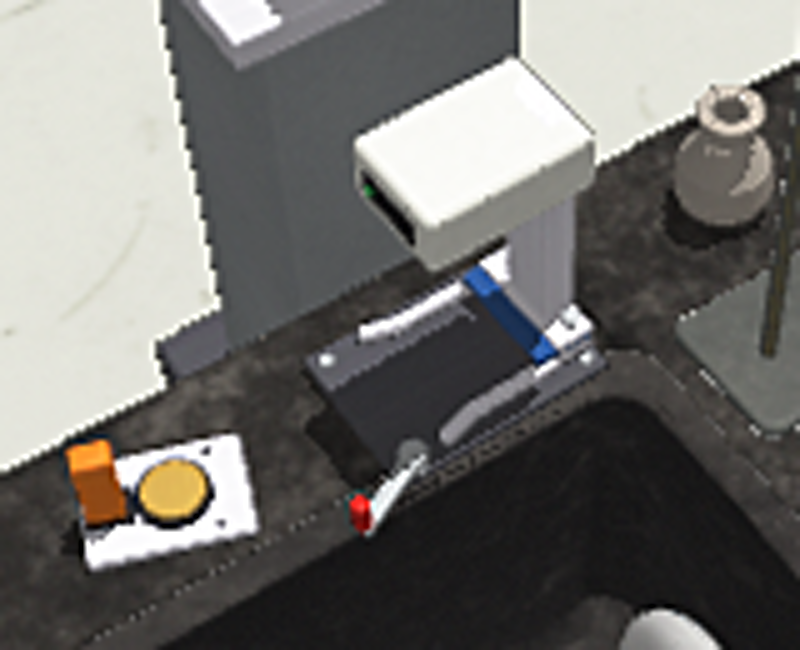

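View pics/top_a.png

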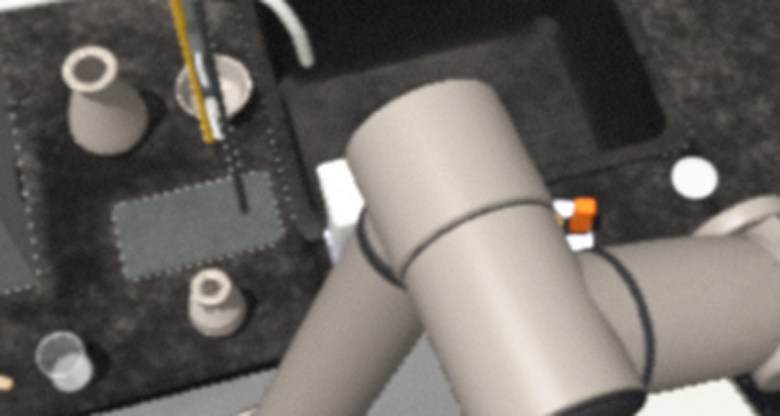

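```bash
cat > fit1.py <<'E'
from h import *
from scipy.optimize import least_squares
def fit(obs,p0):
    # obs: list (cam, localpts Nx3 mm, px Nx2)
    def f(p):
        r=[]
        for c,L,U in obs:
            L=np.array(L,float)/1000; cs,sn=np.cos(p[2]),np.sin(p[2])
            W=np.c_[cs*L[:,0]-sn*L[:,1]+p[0], sn*L[:,0]+cs*L[:,1]+p[1], L[:,2]]
            r.append((proj(c,W)-np.array(U,float)).ravel())
        return np.concatenate(r)
    s=least_squares(f,p0,loss="soft_l1"); return s.x, f(s.x).reshape(-1,2).round(1)
E
python3 - <<'E'
from station import *
from fit1 import *
c=camera("side")
k=lambda L:[(u/5+170-.4,v/5+160-.4) for u,v in L]
st=[(-80,58,12),(75,-58,12),(-40,40,207),(-40,-40,207),(-40,-40,162),(75,-40,207),(75,40,207),(75,-40,162)]
px=k([(306,360),(605,362),(356,145),(432,222),(432,270),(594,133),(514,57),(594,185)])
print(fit([(c,st,px)],[.44,-.15,1.57]))
ca=[(-50,-35,8),(50,-35,8),(50,35,8),(-35-12,9,68),(-35+12,9,68),(0,0,16)]
px=k([(88,568),(260,530),(240,435),(67,450),(108,442),(175,490)])
print(fit([(c,ca,px)],[.45,-.39,1.57]))
E
```

```text
(array([ 0.4836747 , -0.18192311,  1.61077432]), array([[-1.1,  0. ],
       [ 1.1, -0.3],
       [-2. , -1.3],
       [-0.6,  1.2],
       [ 0.1,  2.1],
       [ 1.2, -0.2],
       [ 0. , -1.6],
       [ 0.8,  0. ]]))
(array([ 0.47009967, -0.38031484,  1.23040646]), array([[ 0.4,  0.1],
       [ 0. ,  0.1],
       [ 0. , -0.1],
       [ 0.1, -0.2],
       [ 0.3, -0.4],
       [-2. ,  0.6]]))
```

```bash
cat >> h.py <<'E'
def plan(s,Tp,Rt,n):
    """rows from state s to TCP target pos Tp, rotation Rt (Rotation) in n rows"""
    p=np.array(s["eef_pos"]); r0=R.from_quat(s["tcp_rot"]); 
    dr=(r0.inv()*Rt).as_rotvec()/n; rows=[]
    step=(np.array(Tp)-p)/n; r=r0
    for i in range(n):
        rows.append(np.r_[dr, r.inv().apply(step)]); r=r*R.from_rotvec(dr)
    return np.array(rows)
def show(rows,g,per=5):
    for i in range(0,len(rows),per):
        print([ [*[round(float(x),3) for x in w[:3]],*[round(float(x),4) for x in w[3:]],g] for w in rows[i:i+per]])
def toolrot(yaw,tilt):
    """tool x at world angle yaw-90deg of object (=-obj y), z down leaning by tilt toward obj +x"""
    c,s=np.cos(yaw),np.sin(yaw); ox=np.array([c,s,0]); oy=np.array([-s,c,0]); up=np.array([0,0,1.])
    z=np.sin(tilt)*ox-np.cos(tilt)*up; x=-oy; y=np.cross(z,x)
    return R.from_matrix(np.c_[x,y,z])
GD=0.1592
def tcp_for(grasp,Rt,back=0): return np.array(grasp)-(GD+back)*Rt.as_matrix()[:,2]
E
python3 - <<'E'
from station import *
from h import *
s=monitor.observe(); c=camera("wrist"); Rm=cv2.Rodrigues(c["rvec"])[0]; o=-Rm.T@c["tvec"]
T=R.from_quat(s["tcp_rot"]); print("cam in tool",T.inv().apply(o-s["eef_pos"]),"cam axes in tool\n",(T.as_matrix().T@Rm.T).round(2))
t=camera("top")
for uv in [(440,85),(470,140),(430,60),(500,180)]: print(ray(t,uv,0).round(3))
yaw=1.23; cx=np.array([np.cos(yaw),np.sin(yaw),0]); g=np.array([.470,-.380,.044])-.035*cx
Rt=toolrot(yaw,np.radians(40)); print(g,tcp_for(g,Rt),tcp_for(g,Rt,.12))
rows=plan(s,tcp_for(g,Rt,.12),Rt,15); print(np.linalg.norm(rows[0,:3]),np.linalg.norm(rows[0,3:]))
show(rows,.09)
E
```

```text
cam in tool [ 0.00043028 -0.07501423  0.01907662] cam axes in tool
 [[ 1.    0.    0.  ]
 [-0.    0.96  0.28]
 [ 0.   -0.28  0.96]]
[ 0.89  -0.918  0.   ]
[ 0.631 -0.917  0.   ]
[ 1.015 -0.932  0.   ]
[ 0.455 -0.943  0.   ]
[ 0.45830168 -0.41298711  0.044     ] [ 0.42409854 -0.50943367  0.16595428] [ 0.39831727 -0.58213209  0.25787961]
0.07853568794771223 0.020689750375272518
[[0.043, -0.023, -0.062, 0.0093, -0.0156, 0.0098, 0.09], [0.043, -0.023, -0.062, 0.0105, -0.0146, 0.0102, 0.09], [0.043, -0.023, -0.062, 0.0116, -0.0135, 0.0106, 0.09], [0.043, -0.023, -0.062, 0.0126, -0.0123, 0.0108, 0.09], [0.043, -0.023, -0.062, 0.0136, -0.011, 0.011, 0.09]]
[[0.043, -0.023, -0.062, 0.0145, -0.0096, 0.0112, 0.09], [0.043, -0.023, -0.062, 0.0153, -0.0082, 0.0112, 0.09], [0.043, -0.023, -0.062, 0.016, -0.0068, 0.0112, 0.09], [0.043, -0.023, -0.062, 0.0167, -0.0053, 0.0111, 0.09], [0.043, -0.023, -0.062, 0.0172, -0.0038, 0.0109, 0.09]]
[[0.043, -0.023, -0.062, 0.0176, -0.0022, 0.0106, 0.09], [0.043, -0.023, -0.062, 0.0179, -0.0007, 0.0103, 0.09], [0.043, -0.023, -0.062, 0.0182, 0.0009, 0.0099, 0.09], [0.043, -0.023, -0.062, 0.0183, 0.0024, 0.0094, 0.09], [0.043, -0.023, -0.062, 0.0183, 0.0039, 0.0089, 0.09]]
```

Emit:
drive_tool([
  [[0.043,-0.023,-0.062,0.0093,-0.0156,0.0098,0.09],[0.043,-0.023,-0.062,0.0105,-0.0146,0.0102,0.09],[0.043,-0.023,-0.062,0.0116,-0.0135,0.0106,0.09],[0.043,-0.023,-0.062,0.0126,-0.0123,0.0108,0.09],[0.043,-0.023,-0.062,0.0136,-0.011,0.011,0.09]],
], newtons=40)

```text
time_s: 1.82
eef_pos: [0.2238, -0.5322, 0.3555]
tcp_rot: [0.872, -0.474, 0.02, -0.12]
wrist_force: [-0.3, 1.0, 0.3]
finger_gap: 0.981
```

Emit:
drive_tool([
  [[0.043,-0.023,-0.062,0.0145,-0.0096,0.0112,0.09],[0.043,-0.023,-0.062,0.0153,-0.0082,0.0112,0.09],[0.043,-0.023,-0.062,0.016,-0.0068,0.0112,0.09],[0.043,-0.023,-0.062,0.0167,-0.0053,0.0111,0.09],[0.043,-0.023,-0.062,0.0172,-0.0038,0.0109,0.09]],
])

```text
time_s: 2.23
eef_pos: [0.3115, -0.557, 0.3062]
tcp_rot: [0.916, -0.321, 0.039, -0.235]
wrist_force: [0.3, 0.7, -0.1]
finger_gap: 0.982
```

Emit:
drive_tool([
  [[0.043,-0.023,-0.062,0.0176,-0.0022,0.0106,0.09],[0.043,-0.023,-0.062,0.0179,-0.0007,0.0103,0.09],[0.043,-0.023,-0.062,0.0182,0.0009,0.0099,0.09],[0.043,-0.023,-0.062,0.0183,0.0024,0.0094,0.09],[0.043,-0.023,-0.062,0.0183,0.0039,0.0089,0.09]],
])

```text
time_s: 2.65
eef_pos: [0.3991, -0.5815, 0.2568]
tcp_rot: [0.925, -0.156, 0.056, -0.341]
wrist_force: [-0.5, -0.8, 0.7]
finger_gap: 0.976
```

Run:
```python
from station import *
from h import *
s=monitor.observe(); print(s)
c=camera("wrist"); crop(c,"w1",0,560,0,420,1.4)
c=camera("top"); crop(c,"t1",130,430,130,290,2.6)
c=camera("side"); crop(c,"s1",170,330,160,290,5)
```

```text
{'time_s': 2.65, 'q': array([-1.16545371,  0.94411012,  0.92596892,  0.4649609 ,  1.80776773,
       -0.8457784 ]), 'joint_vel': array([ 0.21494923,  0.5996581 , -0.8230959 ,  0.27504133,  0.67483753,
       -0.42145888]), 'joint_torque': array([ -0.46353623, -70.04573822, -19.36433136,   1.5737525 ,
         1.48473613,   0.55413198]), 'eef_pos': array([ 0.39908446, -0.58146273,  0.25681104]), 'tcp_rot': array([ 0.92522494, -0.15642771,  0.05640094, -0.34103975]), 'wrist_force': array([-0.50431496, -0.80661774,  0.70229628]), 'wrist_torque': array([-0.37364118,  0.06277657,  0.00761404]), 'finger_gap': 0.9761744545717973}
```

View pics/w1.png

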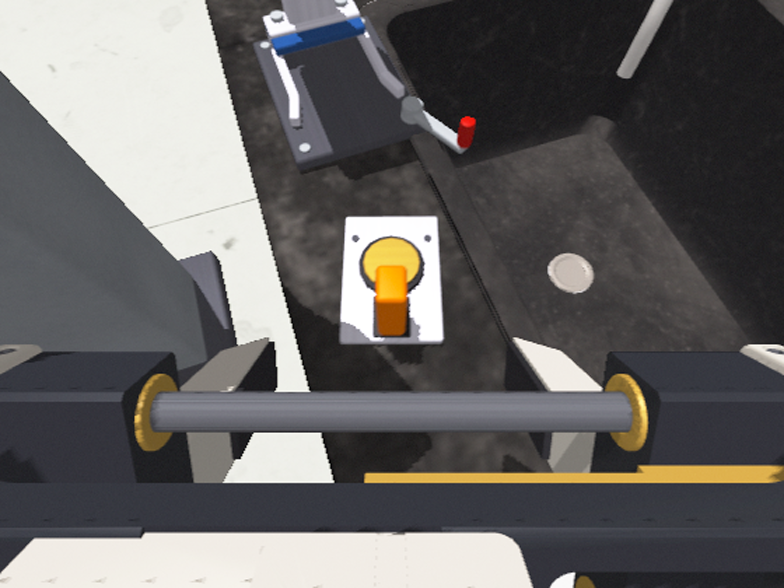

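View pics/t1.png

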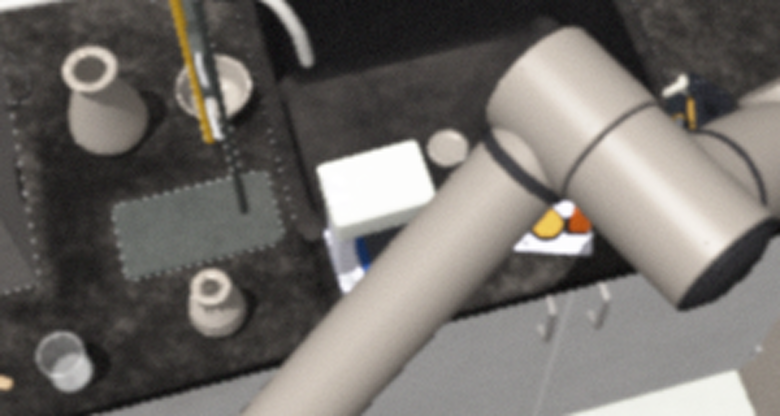

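Run:
```python
from station import *
from h import *
import pickle
c=camera("wrist"); pickle.dump(c,open("w2.pkl","wb")); print(monitor.observe()["eef_pos"],np.abs(monitor.observe()["joint_vel"]).max())
crop(c,"w2a",170,360,0,130,4.2); crop(c,"w2b",230,330,145,255,5.4)
```

```text
[ 0.39831216 -0.58113176  0.2566002 ] 0.042707278131179256
```

View pics/w2a.png

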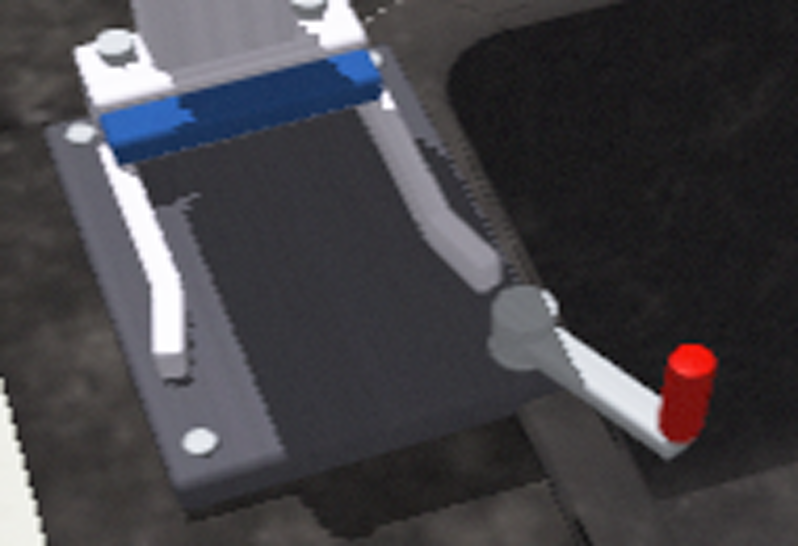

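View pics/w2b.png

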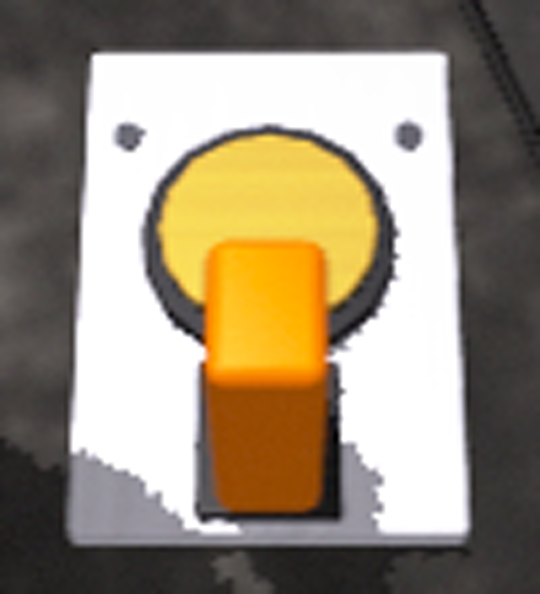

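```bash
cat > f2.py <<'E'
from fit1 import *
import pickle
c=pickle.load(open("w2.pkl","rb"))
k=lambda L,s,u0,v0:[((u+.5)/s-.5+u0,(v+.5)/s-.5+v0) for u,v in L]
st=[(75,58,12),(-80,58,12),(-66,-48,25.5),(31,0,22.5)]
p,r=fit([(c,st,k([(50,128),(177,490),(525,310),(250,131)],4.2,170,0))],[.484,-.182,1.6]); print("stand",p,p[2]*57.3,r.tolist())
ca=[(50,35,8),(50,-35,8),(-50,35,8),(-50,-35,8),(-47,0,68),(-23,0,68)]
q,r=fit([(c,ca,k([(92,53),(447,53),(70,530),(468,530),(266,381),(266,240)],5.4,230,145))],[.47,-.38,1.23]); print("carrier",q,q[2]*57.3,r.tolist())
pp=ray(c,k([(692,360)],4.2,170,0)[0],.045)
l=R.from_euler("z",-p[2]).apply(pp-[p[0],p[1],0])*1000; d=l[:2]-[-66,-48]; print("post",pp,l,np.hypot(*d),"a",np.arctan2(-d[0],d[1]))
im=c["pixels"][:,:,::-1].copy(); im=cv2.resize(im,None,fx=4,fy=4,interpolation=cv2.INTER_CUBIC)
def draw(P,pose,col,closed=True):
    L=np.array(P,float)/1000; W=R.from_euler("z",pose[2]).apply(L)+[pose[0],pose[1],0]
    cv2.polylines(im,[np.int32((proj(c,W)+.5)*4-.5)],closed,col,1)
draw([(-80,-58,12),(75,-58,12),(75,58,12),(-80,58,12)],p,(0,255,0))
draw([(45,36.5,12),(-20,36.5,12),(-43,41.5,12)],p,(0,255,255),0);draw([(45,-36.5,12),(-20,-36.5,12),(-43,-41.5,12)],p,(0,255,255),0)
draw([(31,-36,22.5),(31,36,22.5)],p,(0,0,255),0)
draw([(-50,-35,8),(50,-35,8),(50,35,8),(-50,35,8)],q,(0,255,0));draw([(-47,-9,68),(-23,-9,68),(-23,9,68),(-47,9,68)],q,(255,0,0))
draw([(-50,-35,0),(50,-35,0),(50,35,0),(-50,35,0)],q,(0,0,255))
cv2.imwrite("pics/ov.png",im[0:1040:1,640:1440][:560]); cv2.imwrite("pics/ov2.png",im[560:1020,800:1400])
E
python3 f2.py
```

```text
stand [ 0.48419839 -0.18254261  1.59568324] 91.43264947483051 [[-1.8, -0.8], [-0.3, -0.0], [0.3, -0.3], [1.4, 1.5]]
carrier [ 0.46785581 -0.38169122  1.23281963] 70.64056475823543 [[0.2, -0.4], [-0.2, -0.5], [-0.5, 0.7], [0.4, 0.7], [0.0, 0.3], [0.1, -1.2]]
post [ 0.55817849 -0.29715476  0.045     ] [-116.41759911  -71.10514521   45.        ] 55.459733460759615 a 2.0005107257573065
```

View pics/ov.png

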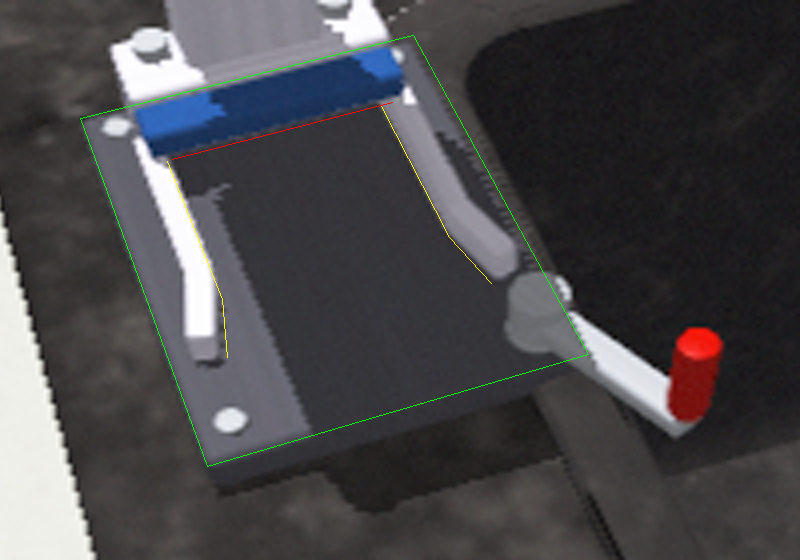

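View pics/ov2.png

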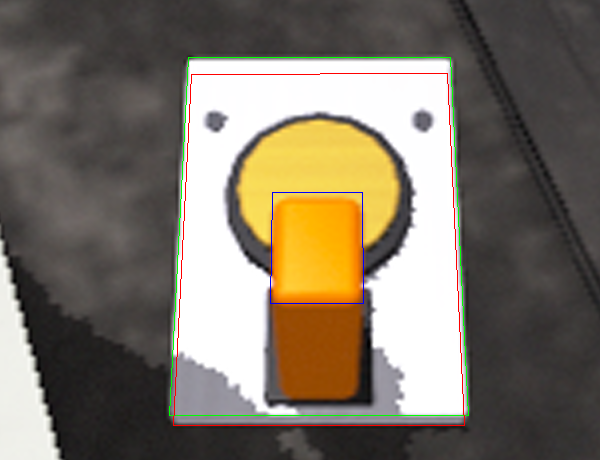

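Run:
```python
from station import *
from h import *
s=monitor.observe()
yaw=1.2328; cx=np.array([np.cos(yaw),np.sin(yaw),0]); g=np.array([.4679,-.3817,.046])-.035*cx
Rt=toolrot(yaw,np.radians(40)); print(g)
show(plan(s,tcp_for(g,Rt),Rt,5),.07)
```

```text
[ 0.45629409 -0.41471973  0.046     ]
[[-0.001, 0.001, -0.001, -0.0, 0.0002, 0.0231, 0.07], [-0.001, 0.001, -0.001, -0.0, 0.0002, 0.0231, 0.07], [-0.001, 0.001, -0.001, -0.0, 0.0002, 0.0231, 0.07], [-0.001, 0.001, -0.001, -0.0001, 0.0001, 0.0231, 0.07], [-0.001, 0.001, -0.001, -0.0001, 0.0001, 0.0231, 0.07]]
```

Emit:
drive_tool([
  [[-0.001,0.001,-0.001,0,0.0002,0.023,0.07],[-0.001,0.001,-0.001,0,0.0002,0.023,0.07],[-0.001,0.001,-0.001,0,0.0002,0.023,0.07],[-0.001,0.001,-0.001,0,0.0001,0.023,0.07],[-0.001,0.001,-0.001,0,0.0001,0.023,0.07]],
])

```text
time_s: 3.27
eef_pos: [0.4217, -0.5115, 0.1704]
tcp_rot: [0.927, -0.158, 0.06, -0.336]
wrist_force: [-0.4, -0.6, 0.1]
finger_gap: 0.766
```

Run:
```python
from station import *
from h import *
c=camera("wrist"); crop(c,"w3",0,560,0,420,1.4); s=monitor.observe()
print(s["eef_pos"]+GD*R.from_quat(s["tcp_rot"]).as_matrix()[:,2],s["wrist_force"],s["time_s"])
```

```text
[ 0.45619231 -0.41127736  0.04475964] [ 0.19148198  2.52796555 -2.62455719] 3.3167
```

View pics/w3.png

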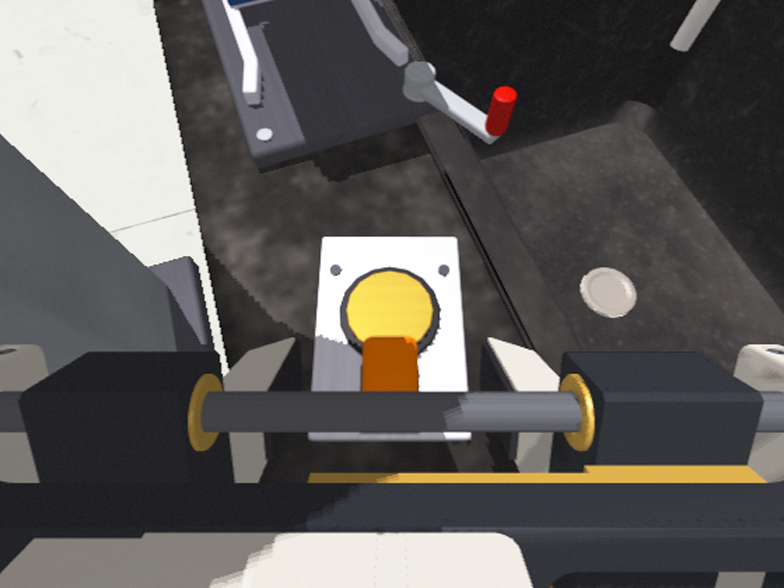

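Emit:
drive_tool([
  [[0,0,0,0,0,0,0.01],[0,0,0,0,0,0,0.01],[0,0,0,0,0,0,0.01],[0,0,0,0,0,0,0.01],[0,0,0,0,0,0,0.01]],
], newtons=40)

```text
time_s: 3.73
eef_pos: [0.4223, -0.5127, 0.1704]
tcp_rot: [0.927, -0.157, 0.06, -0.336]
wrist_force: [-0.5, 0.2, -0.1]
finger_gap: 0.451
```

Emit:
drive_tool([
  [[0,0,0,0,0,0,0.01],[0,0,0,0,0,0,0.01],[0,0,0,0,0,0,0.01],[0,0,0,0,0,0,0.01],[0,0,0,0,0,0,0.01]],
])

```text
time_s: 4.15
eef_pos: [0.4226, -0.5117, 0.1692]
tcp_rot: [0.926, -0.157, 0.059, -0.337]
wrist_force: [-1.2, -0.6, 1.7]
finger_gap: 0.192
```

Run:
```python
from station import *
from h import *
s=monitor.observe()
print(s["eef_pos"]+GD*R.from_quat(s["tcp_rot"]).as_matrix()[:,2],s["wrist_force"],s["time_s"],s["finger_gap"]*92)
```

```text
[ 0.45677774 -0.4151595   0.04737751] [-1.20061323 -0.62733849  1.70117623] 4.15 17.621661753457722
```

```bash
cat >> h.py <<'E'
import pickle
def save_T(s,q):
    T=R.from_quat(s["tcp_rot"]); C=R.from_euler("z",q[2])
    t=T.inv().apply(np.array([q[0],q[1],0.])-s["eef_pos"]); pickle.dump((t,(T.inv()*C).as_quat()),open("T.pkl","wb"))
def carrier_now(s):
    t,qq=pickle.load(open("T.pkl","rb")); T=R.from_quat(s["tcp_rot"])
    return T.apply(t)+s["eef_pos"], T*R.from_quat(qq)
def tcp_for_carrier(pos,yaw):
    t,qq=pickle.load(open("T.pkl","rb")); Rt=R.from_euler("z",yaw)*R.from_quat(qq).inv()
    return np.array(pos)-Rt.apply(t), Rt
def st2w(P,p=None):
    p=pickle.load(open("stand.pkl","rb")) if p is None else p
    return R.from_euler("z",p[2]).apply(np.array(P)/1000.)+[p[0],p[1],0]
E
python3 - <<'E'
from station import *
from h import *
s=monitor.observe()
pickle.dump(np.array([.4842,-.1825,1.5957]),open("stand.pkl","wb"))
T=R.from_quat(s["tcp_rot"]); x=T.as_matrix()[:,0]; tz=T.as_matrix()[:,2]; yaw=np.arctan2(x[1],x[0])+np.pi/2; print("tool yaw",yaw,"tilt",np.degrees(np.arccos(-tz[2])))
# centre laterally on the pads
cx=np.array([np.cos(yaw),np.sin(yaw),0]);cy=np.array([-cx[1],cx[0],0])
q=np.array([.4679,-.3817,0.]); g=s["eef_pos"]+GD*tz; off=(q-g)@cy; print("lateral off",off); q=q-off*cy
save_T(s,[q[0],q[1],yaw])
show(plan(s,s["eef_pos"]+[0,0,.07],T,5),.01)
s2=dict(s); s2["eef_pos"]=s["eef_pos"]+[0,0,.07]
w=st2w([-125,0,0]); p,Rt=tcp_for_carrier([w[0],w[1],.060],1.5957)
rows=plan(s2,p,Rt,10); print(p,np.linalg.norm(rows[0,:3]),np.linalg.norm(rows[0,3:])); show(rows,.01)
E
```

```text
tool yaw 1.2345423425476165 tilt 40.05002796234024
lateral off 0.0005406889356185338
[[0.0, 0.0, 0.0, 0.0, -0.009, -0.0107, 0.01], [0.0, 0.0, 0.0, 0.0, -0.009, -0.0107, 0.01], [0.0, 0.0, 0.0, 0.0, -0.009, -0.0107, 0.01], [0.0, 0.0, 0.0, 0.0, -0.009, -0.0107, 0.01], [0.0, 0.0, 0.0, 0.0, -0.009, -0.0107, 0.01]]
[ 0.49032581 -0.44512179  0.22924239] 0.036115765745238344 0.009552185298943706
[[0.0, -0.023, -0.028, 0.0042, -0.0059, 0.0063, 0.01], [0.0, -0.023, -0.028, 0.0045, -0.0058, 0.0062, 0.01], [0.0, -0.023, -0.028, 0.0048, -0.0056, 0.0061, 0.01], [0.0, -0.023, -0.028, 0.0051, -0.0055, 0.0059, 0.01], [0.0, -0.023, -0.028, 0.0054, -0.0053, 0.0058, 0.01]]
[[0.0, -0.023, -0.028, 0.0057, -0.0052, 0.0057, 0.01], [0.0, -0.023, -0.028, 0.0059, -0.005, 0.0056, 0.01], [0.0, -0.023, -0.028, 0.0062, -0.0049, 0.0054, 0.01], [0.0, -0.023, -0.028, 0.0064, -0.0047, 0.0053, 0.01], [0.0, -0.023, -0.028, 0.0067, -0.0045, 0.0051, 0.01]]
```

Emit:
drive_tool([
  [[0,0,0,0,-0.009,-0.0107,0.01],[0,0,0,0,-0.009,-0.0107,0.01],[0,0,0,0,-0.009,-0.0107,0.01],[0,0,0,0,-0.009,-0.0107,0.01],[0,0,0,0,-0.009,-0.0107,0.01]],
])

```text
time_s: 4.57
eef_pos: [0.4225, -0.5116, 0.2414]
tcp_rot: [0.927, -0.156, 0.059, -0.337]
wrist_force: [0.1, 0.8, -2.0]
finger_gap: 0.194
```

Emit:
drive_tool([
  [[0,-0.023,-0.028,0.0042,-0.0059,0.0063,0.01],[0,-0.023,-0.028,0.0045,-0.0058,0.0062,0.01],[0,-0.023,-0.028,0.0048,-0.0056,0.0061,0.01],[0,-0.023,-0.028,0.0051,-0.0055,0.0059,0.01],[0,-0.023,-0.028,0.0054,-0.0053,0.0058,0.01]],
])

```text
time_s: 4.98
eef_pos: [0.4574, -0.4769, 0.2329]
tcp_rot: [0.937, -0.07, 0.028, -0.342]
wrist_force: [1.1, -0.1, -1.8]
finger_gap: 0.193
```

Emit:
drive_tool([
  [[0,-0.023,-0.028,0.0057,-0.0052,0.0057,0.01],[0,-0.023,-0.028,0.0059,-0.005,0.0056,0.01],[0,-0.023,-0.028,0.0062,-0.0049,0.0054,0.01],[0,-0.023,-0.028,0.0064,-0.0047,0.0053,0.01],[0,-0.023,-0.028,0.0067,-0.0045,0.0051,0.01]],
])

```text
time_s: 5.4
eef_pos: [0.4909, -0.4441, 0.2289]
tcp_rot: [0.94, 0.015, -0.002, -0.341]
wrist_force: [1.3, 0.8, -2.6]
finger_gap: 0.194
```

Run:
```python
from station import *
from h import *
s=monitor.observe(); print(s["time_s"],s["eef_pos"],s["q"],s["finger_gap"]*92,s["wrist_force"])
camera("wrist");camera("wrist")
c=camera("wrist"); pickle.dump(c,open("w4.pkl","wb")); s=monitor.observe()
print(carrier_now(s)[0],carrier_now(s)[1].as_euler("zyx"))
crop(c,"w4",100,500,0,300,2);crop(c,"w4a",200,400,0,130,4)
c=camera("side"); pickle.dump(c,open("s4.pkl","wb")); crop(c,"s4",170,330,160,290,5)
```

```text
5.4 [ 0.49092859 -0.44411011  0.22889182] [-0.93084777  0.9016205   1.09949678  0.38666774  1.72668173 -1.01914788] 17.805598965811473 [ 1.34791779  0.82293556 -2.55976509]
[ 0.48819085 -0.30674285  0.05940339] [ 1.59856363 -0.00384903 -0.00190864]
```

View pics/w4.png

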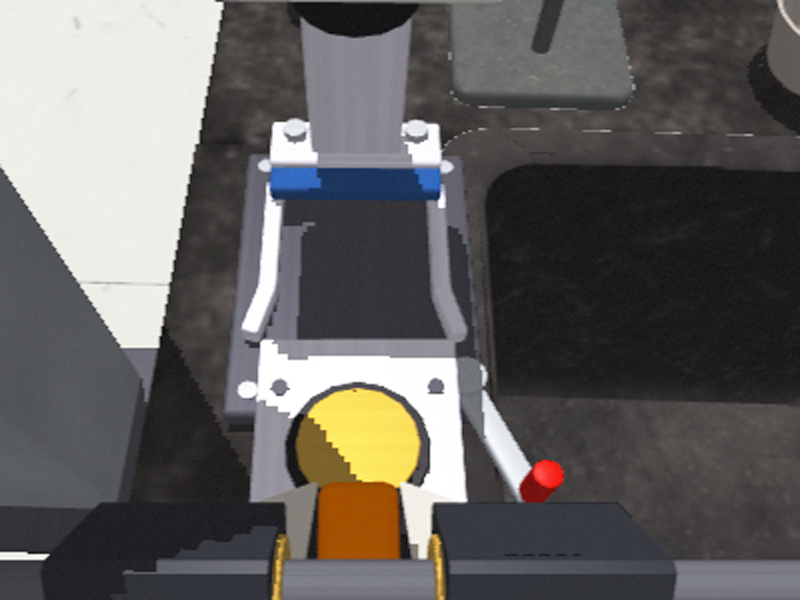

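View pics/w4a.png

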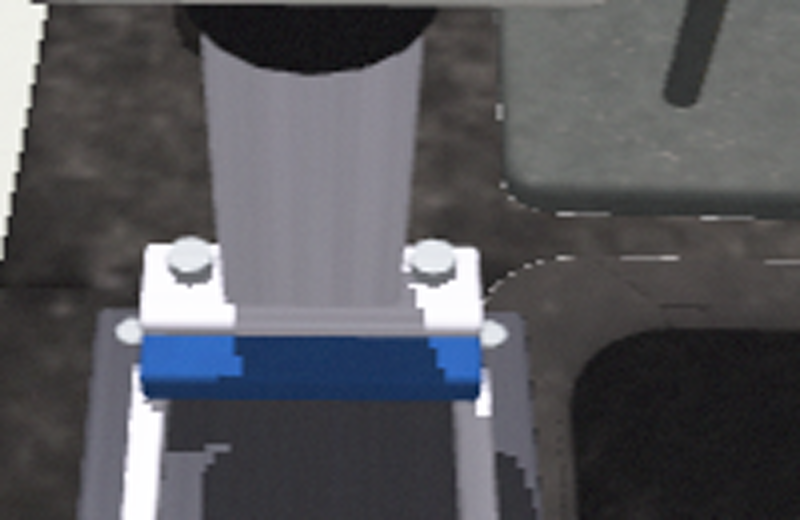

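View pics/s4.png

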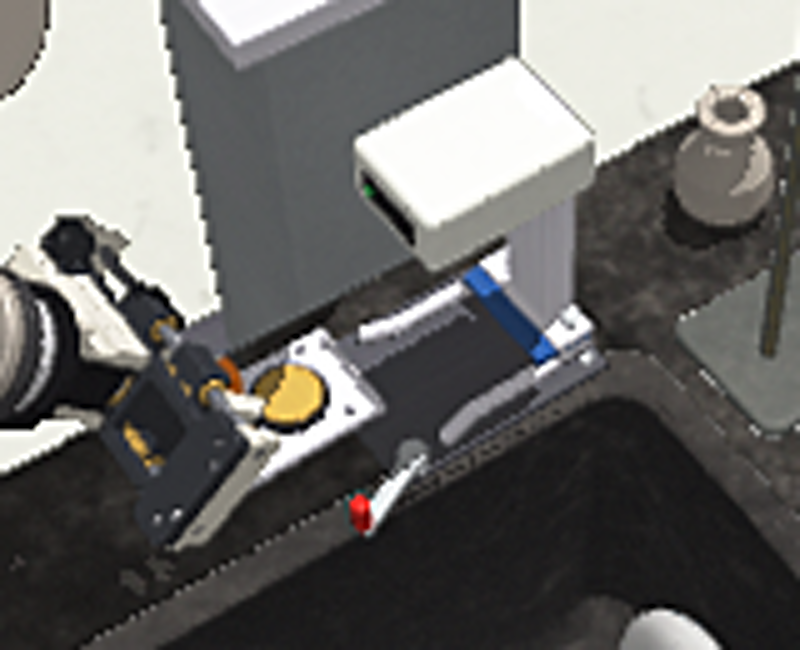

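```bash
cat > f4.py <<'E'
from fit1 import *
import pickle
from h import *
c=pickle.load(open("w4.pkl","rb"))
k=lambda L,s,u0,v0:np.array([((u+.5)/s-.5+u0,(v+.5)/s-.5+v0) for u,v in L])
U=np.r_[k([(142,397),(480,398),(101,310),(528,311),(130,331),(492,332)],4,200,0),k([(228,412),(252,335),(455,335),(437,288),(281,288)],2,100,0)]
def f(p,full=False):
    x,y,a,W,xb,yb,xm,ym=p
    L=np.array([(31,W,22.5),(31,-W,22.5),(75,58,12),(75,-58,12),(xb,yb,13),(xb,-yb,13),(-80,58,12),(xm,ym,20),(xm,-ym,20),(-20,-36.5,22),(-20,36.5,22)],float)
    r=proj(c,st2w(L,[x,y,a]))-U
    w=np.array([1,1,1,1,1,1,.7,1,1,.7,.7])[:,None]
    return r if full else (r*w).ravel()
s=least_squares(f,[.484,-.182,1.596,45,67,50,-41,43],loss="soft_l1"); print(s.x.round(4),np.degrees(s.x[2])); print(f(s.x,1).round(1).tolist())
q=k([(262,342),(456,342),(250,502),(467,502)],2,100,0)
def g(p):
    L=np.array([(50,35,8),(50,-35,8),(-50,35,8),(-50,-35,8)])/1000
    # rows for rear corners not really visible: use only u via line -> handle by front corners + edges
    W=R.from_euler("z",p[2]).apply(L)+[p[0],p[1],p[3]]
    P=proj(c,W); r=[P[0]-q[0],P[1]-q[1]]
    for i,j in((0,2),(1,3)):
        d=P[j]-P[i]; n=np.array([-d[1],d[0]])/np.linalg.norm(d); r.append([ (q[j]-P[i])@n,0])
    return np.array(r).ravel()
t=least_squares(lambda p:np.r_[g(p),(p[3]-.0594)/.001],[.488,-.307,1.596,.0594]); print("carrier",t.x.round(4),g(t.x).round(1))
E
python3 f4.py
```

```text
[  0.4841  -0.1811   1.6018  41.8147  63.9788  47.9689 -44.6429  45.6344] 91.77476772205567
[[0.3, 1.1], [0.3, 1.2], [-1.1, -1.9], [-0.1, -1.6], [0.3, -0.1], [0.3, 0.1], [-2.5, 0.9], [1.0, -0.2], [1.0, 0.2], [-1.2, -0.4], [-2.1, -0.7]]
carrier [ 0.4891 -0.3074  1.6007  0.0593] [-0.2 -0.2  0.   0.2 -0.1  0.   0.3  0. ]
```

Run:
```python
from station import *
from h import *
s=monitor.observe(); print(s["time_s"])
pos,C=carrier_now(s); T=R.from_quat(s["tcp_rot"])
e=C.as_euler("zyx"); C2=R.from_euler("zyx",[1.6000,e[1],e[2]]); p2=np.array([.4889,-.3072,pos[2]])
pickle.dump((T.inv().apply(p2-s["eef_pos"]),(T.inv()*C2).as_quat()),open("T.pkl","wb"))
pickle.dump(np.array([.4841,-.1815,1.6010]),open("stand.pkl","wb"))
w=st2w([-82,0,0]); p,Rt=tcp_for_carrier([w[0],w[1],.022],1.6010)
rows=plan(s,p,Rt,5); print(p); show(rows,.01)
```

```text
5.6
[ 0.48889393 -0.40128704  0.19124603]
[[0.0, -0.001, 0.0, -0.0001, -0.0018, 0.0114, 0.01], [0.0, -0.001, 0.0, -0.0001, -0.0018, 0.0114, 0.01], [0.0, -0.001, 0.0, -0.0001, -0.0018, 0.0114, 0.01], [0.0, -0.001, 0.0, -0.0001, -0.0018, 0.0114, 0.01], [0.0, -0.001, 0.0, -0.0001, -0.0018, 0.0114, 0.01]]
```

Emit:
drive_tool([
  [[0,-0.001,0,-0.0001,-0.0018,0.0114,0.01],[0,-0.001,0,-0.0001,-0.0018,0.0114,0.01],[0,-0.001,0,-0.0001,-0.0018,0.0114,0.01],[0,-0.001,0,-0.0001,-0.0018,0.0114,0.01],[0,-0.001,0,-0.0001,-0.0018,0.0114,0.01]],
])

```text
time_s: 6.02
eef_pos: [0.4881, -0.4017, 0.191]
tcp_rot: [0.94, 0.014, -0.003, -0.341]
wrist_force: [0.6, -0.3, -0.8]
finger_gap: 0.191
```

Run:
```python
from station import *
from h import *
camera("wrist");camera("wrist")
c=camera("wrist"); pickle.dump(c,open("w5.pkl","wb")); s=monitor.observe()
print(s["time_s"],carrier_now(s)[0],carrier_now(s)[1].as_euler("zyx"),s["wrist_force"])
p=pickle.load(open("stand.pkl","rb")); print(R.from_euler("z",-p[2]).apply(carrier_now(s)[0]-[p[0],p[1],0]))
crop(c,"w5",180,380,80,230,4)
```

```text
6.1667 [ 0.48578682 -0.26399457  0.02157802] [ 1.60219167e+00  5.01547870e-04 -1.47453157e-03] [-0.05987549 -0.98064838 -1.08968571]
[-0.08250789  0.00080521  0.02157802]
```

View pics/w5.png

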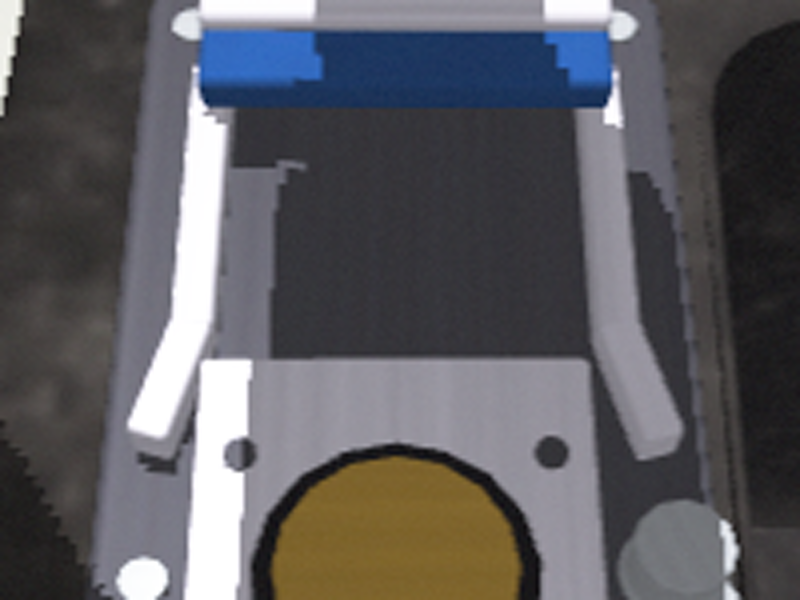

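```bash
cat > f5.py <<'E'
from fit1 import *
import pickle
from h import *
c=pickle.load(open("w5.pkl","rb"))
k=lambda L,s,u0,v0:np.array([((u+.5)/s-.5+u0,(v+.5)/s-.5+v0) for u,v in L])
# toe bottom corners, rail bend inner top, mouth outer corner, bolts, hub
U=k([(200,106),(612,106),(212,320),(592,320),(129,430),(683,432),(187,22),(624,25),(682,540)],4,180,80)
def f(p,full=False):
    x,y,a,W,ib,xm,ym,xb,yb=p
    L=np.array([(31,W,22.5),(31,-W,22.5),(-20,ib,22),(-20,-ib,22),(xm,ym,22),(xm,-ym,22),(xb,yb,13),(xb,-yb,13),(-66,-48,25.5)],float)
    r=proj(c,st2w(L,[x,y,a]))-U
    return r if full else r.ravel()
s=least_squares(f,[.484,-.182,1.6,42,36.5,-43,48,64,48],loss="soft_l1"); print(s.x.round(4),np.degrees(s.x[2])); print(f(s.x,1).round(1).tolist())
q=k([(200,360),(588,360),(187,598),(605,598)],4,180,80)
def g(p):
    L=np.array([(50,35,8),(50,-35,8),(-50,35,8),(-50,-35,8)])/1000
    P=proj(c,R.from_euler("z",p[2]).apply(L)+[p[0],p[1],p[3]]); r=[P[0]-q[0],P[1]-q[1]]
    for i,j in((0,2),(1,3)):
        d=P[j]-P[i]; n=np.array([-d[1],d[0]])/np.linalg.norm(d); r.append([ (q[j]-P[i])@n,0])
    return np.array(r).ravel()
t=least_squares(lambda p:np.r_[g(p),(p[3]-.0216)/.001],[.488,-.307,1.596,.0216]); print("carrier",t.x.round(4),g(t.x).round(1))
d=R.from_euler("z",-s.x[2]).apply([t.x[0]-s.x[0],t.x[1]-s.x[1],0])*1000; print("carrier in stand",d,"yaw diff",np.degrees(t.x[2]-s.x[2]))
J=s.jac; print("sd mm/deg",(np.sqrt(np.diag(np.linalg.pinv(J.T@J)))*.5)[:3]*[1000,1000,57.3])
E
python3 f5.py
```

```text
[  0.4837  -0.1807   1.5947  42.3899  36.0212 -43.7668  50.3812  63.664
  48.7939] 91.37217297506037
[[-0.2, 0.2], [-0.2, 0.7], [0.6, -0.3], [0.6, 0.2], [-0.5, -0.1], [-0.5, 0.1], [-0.0, 0.1], [-0.0, -0.1], [0.2, -0.6]]
carrier [ 0.4844 -0.2638  1.6051  0.0212] [ 0.   0.2  0.2 -0.2 -0.8  0.   0.6  0. ]
carrier in stand [-83.13843301   1.25885642   0.        ] yaw diff 0.5949249373944169
sd mm/deg [0.14263702 0.2304062  0.13413806]
```

Run:
```python
from station import *
from h import *
s=monitor.observe(); print(s["time_s"])
pos,C=carrier_now(s); T=R.from_quat(s["tcp_rot"])
C2=R.from_euler("zyx",[1.6045,*C.as_euler("zyx")[1:]]); p2=np.array([.4845,-.2638,pos[2]])
pickle.dump((T.inv().apply(p2-s["eef_pos"]),(T.inv()*C2).as_quat()),open("T.pkl","wb"))
pickle.dump(np.array([.4837,-.1807,1.5950]),open("stand.pkl","wb"))
w=st2w([-75,0,0]); p,Rt=tcp_for_carrier([w[0],w[1],.0135],1.5950)
rows=plan(s,p,Rt,5); print(p); show(rows,.01)
```

```text
6.1667
[ 0.48797246 -0.39372376  0.18274639]
[[0.0, 0.001, 0.001, -0.0, -0.0001, 0.0023, 0.01], [0.0, 0.001, 0.001, -0.0, -0.0001, 0.0023, 0.01], [0.0, 0.001, 0.001, -0.0, -0.0001, 0.0023, 0.01], [0.0, 0.001, 0.001, -0.0, -0.0001, 0.0023, 0.01], [0.0, 0.001, 0.001, -0.0, -0.0001, 0.0023, 0.01]]
```

Emit:
drive_tool([
  [[0,0.0012,0.0015,0,-0.0001,0.0023,0.01],[0,0.0012,0.0015,0,-0.0001,0.0023,0.01],[0,0.0012,0.0015,0,-0.0001,0.0023,0.01],[0,0.0012,0.0015,0,-0.0001,0.0023,0.01],[0,0.0012,0.0015,0,-0.0001,0.0023,0.01]],
])

```text
time_s: 6.58
eef_pos: [0.4885, -0.3937, 0.1826]
tcp_rot: [0.94, 0.01, -0.002, -0.341]
wrist_force: [-0.2, 0.0, -1.6]
finger_gap: 0.191
```

```bash
cat > st.py <<'E'
from station import *
from h import *
def rel(s):
    p=pickle.load(open("stand.pkl","rb")); pos,C=carrier_now(s)
    e=C.as_euler("zyx"); return (R.from_euler("z",-p[2]).apply(pos-[p[0],p[1],0])*1000).round(2), np.degrees([e[0]-p[2],e[1],e[2]]).round(2)
def goto(s,P,n,g=.01):
    p=pickle.load(open("stand.pkl","rb")); w=st2w([P[0],P[1],0]); tp,Rt=tcp_for_carrier([w[0],w[1],P[2]/1000],p[2])
    for rw in plan(s,tp,Rt,n): print([round(float(x),4) for x in rw]+[g])
E
python3 - <<'E'
from st import *
c=camera("wrist"); c=camera("wrist"); c=camera("wrist"); pickle.dump(c,open("w6.pkl","wb"))
crop(c,"w6",180,380,80,230,4)
s=monitor.observe(); print(s["time_s"],rel(s),s["wrist_force"],s["wrist_torque"])
goto(s,[-30,0,13],5)
E
```

```text
6.7333 (array([-75.13,  -0.47,  13.  ]), array([ 0.03,  0.01, -0.11])) [-0.9256172  -0.30286843 -2.19536474] [-0.57175877 -0.13826975  0.025313  ]
[0.0004, 0.0001, 0.0, -0.0002, -0.0068, 0.0058, 0.01]
[0.0004, 0.0001, 0.0, -0.0002, -0.0068, 0.0058, 0.01]
[0.0004, 0.0001, 0.0, -0.0002, -0.0068, 0.0058, 0.01]
[0.0004, 0.0001, 0.0, -0.0002, -0.0068, 0.0058, 0.01]
[0.0004, 0.0001, 0.0, -0.0002, -0.0068, 0.0058, 0.01]
```

View pics/w6.png

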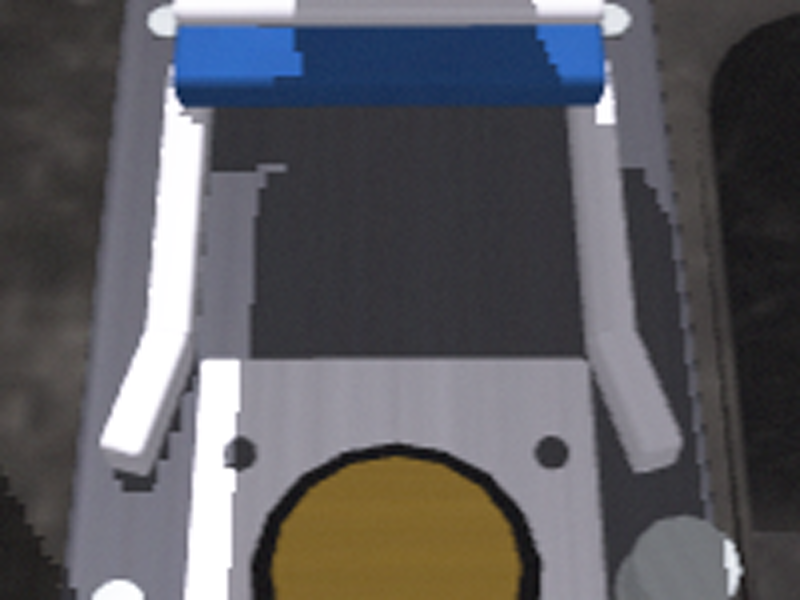

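Emit:
drive_tool([
  [[0,0,0,-0.0002,-0.0068,0.0058,0.01],[0,0,0,-0.0002,-0.0068,0.0058,0.01],[0,0,0,-0.0002,-0.0068,0.0058,0.01],[0,0,0,-0.0001,-0.0068,0.0058,0.01],[0,0,0,0,0,0,0.01]],
])

```text
time_s: 7.15
eef_pos: [0.4873, -0.3556, 0.1825]
tcp_rot: [0.94, 0.01, -0.002, -0.342]
wrist_force: [0.9, -0.6, -2.1]
finger_gap: 0.193
```

Run:
```python
from st import *
c=camera("wrist"); c=camera("wrist"); c=camera("wrist"); pickle.dump(c,open("w7.pkl","wb"))
crop(c,"w7",180,380,80,230,4)
s=monitor.observe(); print(s["time_s"],rel(s),s["wrist_force"],s["wrist_torque"])
c=camera("side"); crop(c,"s7",190,310,170,270,6.5)
goto(s,[-25,0.2,11],5)
```

```text
7.3 (array([-39.55,  -0.15,  12.95]), array([ 0.04, -0.02, -0.16])) [-0.94342632  0.13163808 -1.7972998 ] [-0.61277861 -0.1385567   0.0293188 ]
[0.0005, 0.0001, 0.0002, -0.0001, -0.0019, 0.0022, 0.01]
[0.0005, 0.0001, 0.0002, -0.0001, -0.0019, 0.0022, 0.01]
[0.0005, 0.0001, 0.0002, -0.0001, -0.0019, 0.0022, 0.01]
[0.0005, 0.0001, 0.0002, -0.0001, -0.0019, 0.0022, 0.01]
[0.0005, 0.0001, 0.0002, -0.0001, -0.0019, 0.0022, 0.01]
```

View pics/w7.png

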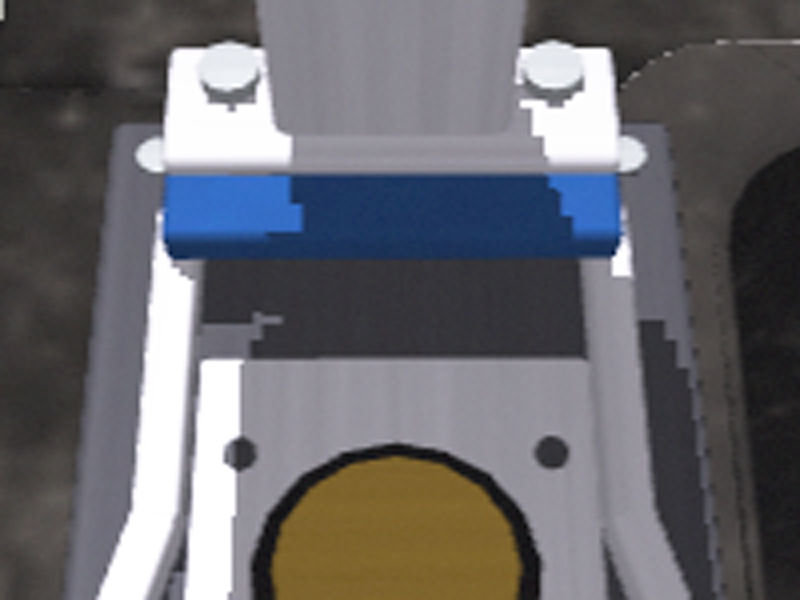

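View pics/s7.png

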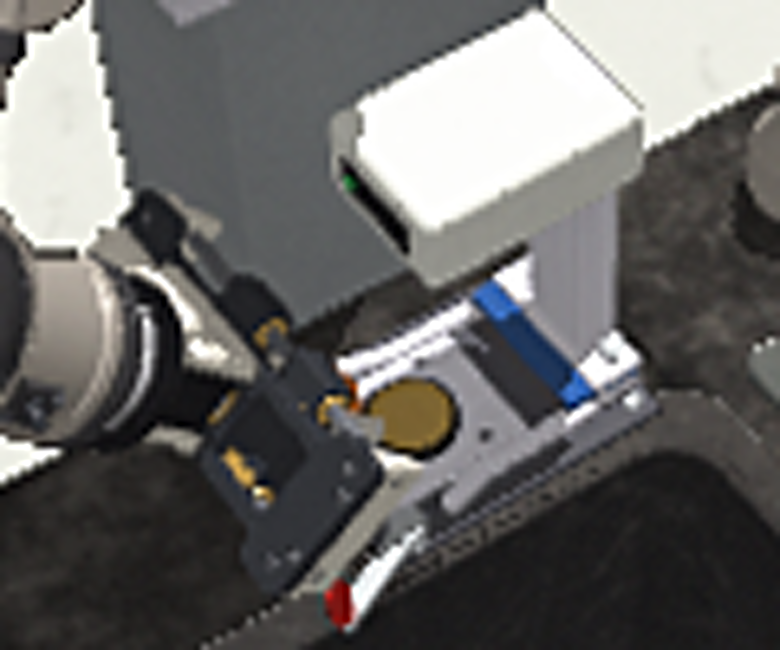

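Emit:
drive_tool([
  [[0.0005,0,0,-0.0001,-0.0015,0.0019,0.01],[0.0005,0,0,-0.0001,-0.0015,0.0019,0.01],[0.0005,0,0,-0.0001,-0.0015,0.0019,0.01],[0.0005,0,0,0,-0.0015,0.0019,0.01],[0,0,0,0,0,0,0.01]],
])

```text
time_s: 7.77
eef_pos: [0.4868, -0.3484, 0.1813]
tcp_rot: [0.94, 0.01, -0.001, -0.342]
wrist_force: [-0.2, -1.3, 5.7]
finger_gap: 0.192
```

Run:
```python
from st import *
for i in range(3):
    camera("side"); s=monitor.observe(); print(s["time_s"],rel(s),s["wrist_force"].round(2),s["wrist_torque"].round(2))
```

```text
7.8167 (array([-29.71,  -0.04,  11.98]), array([ 0.01, -0.05, -0.01])) [-0.12 -1.95  5.12] [-0.09  0.09  0.01]
7.8667 (array([-29.73,  -0.07,  11.97]), array([ 0.01, -0.05, -0.  ])) [-1.01 -1.32  5.13] [-0.01  0.08  0.07]
7.9167 (array([-29.73,  -0.04,  11.98]), array([ 0.01, -0.05, -0.  ])) [ 0.56 -1.99  6.05] [-0.03  0.05  0.05]
```

Emit:
drive_tool([
  [[0,0,0,0,-0.0033,0.0025,0.01],[0,0,0,0,-0.0031,0.0026,0.01],[0,0,0,0,-0.0031,0.0026,0.01],[0,0,0,0,-0.0031,0.0026,0.01],[0,0,0,0,-0.0031,0.0026,0.01]],
])

```text
time_s: 8.33
eef_pos: [0.4864, -0.3281, 0.1813]
tcp_rot: [0.94, 0.01, -0.001, -0.342]
wrist_force: [0.3, -3.0, 5.9]
finger_gap: 0.196
```

Run:
```python
from st import *
c=camera("wrist")
c=camera("wrist"); crop(c,"w8",180,380,60,210,4)
s=monitor.observe(); print(s["time_s"],rel(s),s["wrist_force"].round(2),s["wrist_torque"].round(2))
```

```text
8.4333 (array([-8.61, -0.03, 11.97]), array([ 0.04, -0.02,  0.04])) [1.55 0.96 4.62] [ 0.15 -0.12 -0.11]
```

View pics/w8.png

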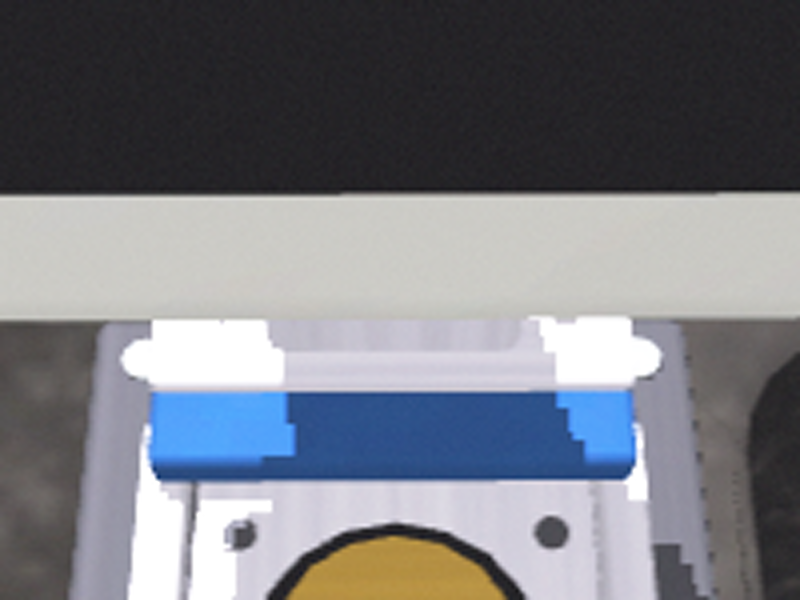

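Emit:
drive_tool([
  [[0,0,0,0,-0.0008,0.0006,0.01],[0,0,0,0,-0.0008,0.0006,0.01],[0,0,0,0,-0.0008,0.0006,0.01],[0,0,0,0,-0.0004,0.0003,0.01],[0,0,0,0,0,0,0.01]],
])

```text
time_s: 8.85
eef_pos: [0.4863, -0.325, 0.1813]
tcp_rot: [0.94, 0.01, -0.001, -0.342]
wrist_force: [0.2, -4.4, 5.3]
finger_gap: 0.195
```

Run:
```python
from st import *
for i in range(2):
    camera("side"); s=monitor.observe(); print(s["time_s"],rel(s),s["wrist_force"].round(2),s["wrist_torque"].round(2))
```

```text
8.9 (array([-6.41, -0.1 , 11.95]), array([ 0.01, -0.04, -0.05])) [-0.02 -3.53  5.43] [-0.11  0.14  0.09]
8.95 (array([-6.41, -0.1 , 11.94]), array([ 0.01, -0.04, -0.05])) [ 0.53 -3.42  5.15] [-0.13  0.07  0.05]
```

Emit:
drive_tool([
  [[0,0,0,0,-0.0006,0.0005,0.01],[0,0,0,0,-0.0006,0.0005,0.01],[0,0,0,0,-0.0006,0.0005,0.01],[0,0,0,0,0,0,0.01],[0,0,0,0,0,0,0.01]],
])

```text
time_s: 9.37
eef_pos: [0.4862, -0.3243, 0.182]
tcp_rot: [0.94, 0.01, -0.001, -0.34]
wrist_force: [-0.4, -10.7, 8.4]
finger_gap: 0.195
```

Run:
```python
from st import *
for i in range(2):
    camera("side"); s=monitor.observe(); print(s["time_s"],rel(s),s["wrist_force"].round(2),s["wrist_torque"].round(2))
```

```text
9.4167 (array([-6.42, -0.31, 12.  ]), array([-0.03, -0.12, -0.28])) [ -1.39 -11.5    7.37] [-0.7   0.38  0.41]
9.4667 (array([-6.43, -0.33, 12.  ]), array([-0.03, -0.12, -0.29])) [  0.32 -11.02   6.62] [-0.71  0.43  0.44]
```

```bash
python3 - <<'E'
from st import *
c=camera("wrist"); pickle.dump(c,open("w9.pkl","wb")); crop(c,"w9",200,360,140,230,5)
s=monitor.observe(); print(s["time_s"],rel(s),s["wrist_force"].round(2))
E
python3 - <<'E'
import sys; sys.path.insert(0,".")
import os; os.chdir(".")
from h import *
import pickle
k=lambda L,s,u0,v0:np.array([((u+.5)/s-.5+u0,(v+.5)/s-.5+v0) for u,v in L])
c=pickle.load(open("w2.pkl","rb"))
for uv in k([(128,137),(408,136)],5.4,230,145):
    print(R.from_euler("z",-1.2328).apply(ray(c,uv,.008)-[.4679,-.3817,0])*1000)
c=pickle.load(open("w5.pkl","rb"))
for uv in k([(240,454),(552,453)],4,180,80):
    print(R.from_euler("z",-1.6045).apply(ray(c,uv,.0292)-[.4845,-.2638,0])*1000)
E
```

```text
9.5167 (array([-6.42, -0.31, 12.  ]), array([-0.03, -0.12, -0.28])) [ -0.85 -11.21   7.99]
[30.14821205 27.36148308  8.        ]
[ 30.27214777 -26.77863233   8.        ]
[31.09964534 27.0702792  29.2       ]
[ 31.09277044 -27.20544509  29.2       ]
```

View pics/w9.png

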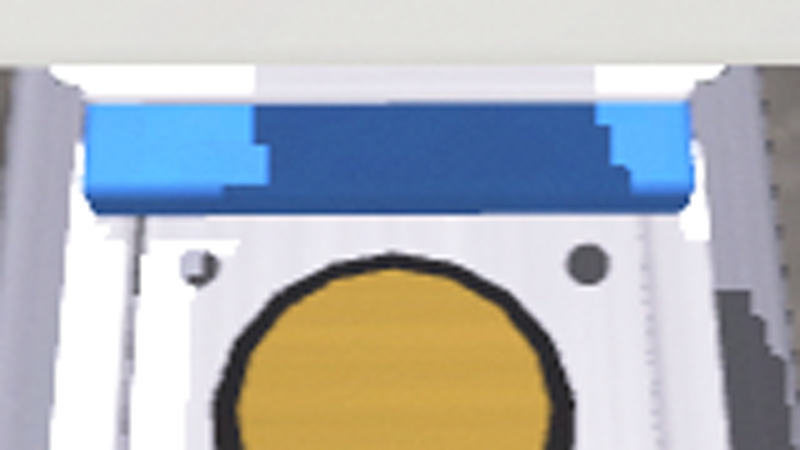

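Run:
```python
from h import *
c=pickle.load(open("w9.pkl","rb"))
k=lambda L,s,u0,v0:np.array([((u+.5)/s-.5+u0,(v+.5)/s-.5+v0) for u,v in L])
a=k([(199,267),(587,264),(199,214),(587,213)],5,200,140)
p=pickle.load(open("stand.pkl","rb"))
for uv,z in zip(a,[.020,.020,.0225,.0225]): print(R.from_euler("z",-p[2]).apply(ray(c,uv,z)-[p[0],p[1],0])*1000)
```

```text
[23.76442089 26.48657839 20.        ]
[ 24.08964141 -27.56056764  20.        ]
[30.76884213 26.52995742 22.5       ]
[ 30.79549565 -27.63122553  22.5       ]
```

Emit:
drive_tool([
  [[0,0,0,0,-0.0008,0.0002,0.01],[0,0,0,0,-0.0008,0.0006,0.01],[0,0,0,0,-0.0008,0.0006,0.01],[0,0,0,0,0,0,0.01],[0,0,0,0,0,0,0.01]],
], newtons=60)

```text
time_s: 9.93
eef_pos: [0.486, -0.3233, 0.183]
tcp_rot: [0.941, 0.01, 0.0, -0.338]
wrist_force: [-2.2, -20.1, 9.9]
finger_gap: 0.193
```

Run:
```python
from st import *
for i in range(2):
    c=camera("wrist"); s=monitor.observe(); print(s["time_s"],rel(s),s["wrist_force"].round(2),s["wrist_torque"].round(2))
pickle.dump(c,open("w10.pkl","wb")); crop(c,"w10",200,360,140,230,5)
```

```text
9.9833 (array([-6.3 , -0.42, 12.4 ]), array([-0.07, -0.2 , -0.57])) [ -2.63 -20.02   9.19] [-1.73  0.74  0.76]
10.0333 (array([-6.3 , -0.44, 12.42]), array([-0.07, -0.2 , -0.57])) [ -2.14 -19.13   9.53] [-1.66  0.82  0.72]
```

View pics/w10.png

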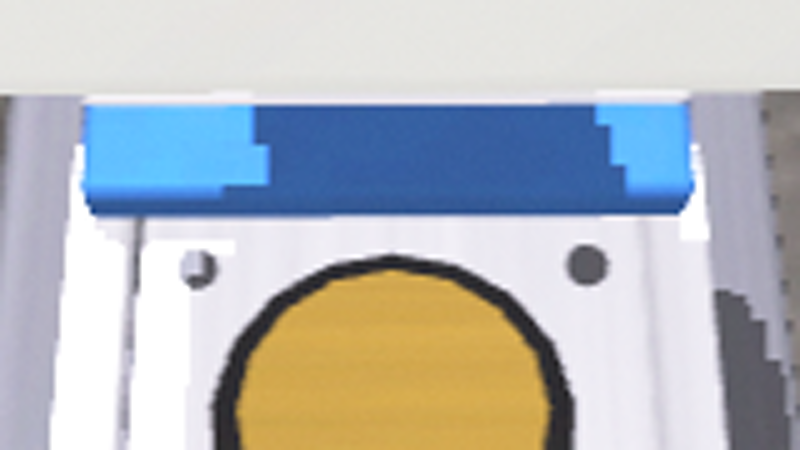

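Emit:
drive_tool([
  [[0,0,0,0,0.001,-0.0011,0.01],[0,0,0,0,0.001,-0.0011,0.01],[0,0,0,0,0,0,0.01],[0,0,0,0,0,0,0.01],[0,0,0,0,0,0,0.01]],
])

```text
time_s: 10.45
eef_pos: [0.4862, -0.3242, 0.1821]
tcp_rot: [0.94, 0.01, -0.001, -0.34]
wrist_force: [-0.1, -8.5, 4.4]
finger_gap: 0.197
```

Run:
```python
from st import *
for i in range(2):
    c=camera("wrist"); s=monitor.observe(); print(s["time_s"],rel(s),s["wrist_force"].round(2),s["wrist_torque"].round(2))
```

```text
10.5 (array([-6.28, -0.27, 12.24]), array([-0.02, -0.1 , -0.27])) [-0.99 -8.92  4.03] [-1.15  0.18  0.26]
10.55 (array([-6.3 , -0.26, 12.23]), array([-0.02, -0.1 , -0.27])) [-0.24 -9.61  5.  ] [-1.21  0.12  0.31]
```

Emit:
drive_tool([
  [[0,0,0,0,0,0,0.045],[0,0,0,0,0,0,0.045],[0,0,0,0,0,0,0.045],[0,0,0,0,0,0,0.045],[0,0,0,0,0,0,0.045]],
], newtons=20)

```text
time_s: 10.97
eef_pos: [0.4862, -0.3221, 0.1814]
tcp_rot: [0.939, 0.01, -0.002, -0.343]
wrist_force: [-0.6, 0.1, -0.1]
finger_gap: 0.475
```

Run:
```python
from st import *
for i in range(2):
    c=camera("wrist"); s=monitor.observe(); print(s["time_s"],rel(s),s["wrist_force"].round(2),s["wrist_torque"].round(2),s["finger_gap"]*92)
pickle.dump(c,open("w11.pkl","wb")); crop(c,"w11",160,400,140,290,3.3)
```

```text
11.0167 (array([-3.39,  0.24, 12.24]), array([0.05, 0.03, 0.02])) [ 0.43 -0.45 -0.61] [-0.37 -0.13 -0.  ] 44.753541175512524
11.0667 (array([-3.47,  0.18, 12.27]), array([0.04, 0.02, 0.01])) [ 0.49 -0.1   0.55] [-0.46 -0.16 -0.01] 44.70694896389317
```

View pics/w11.png

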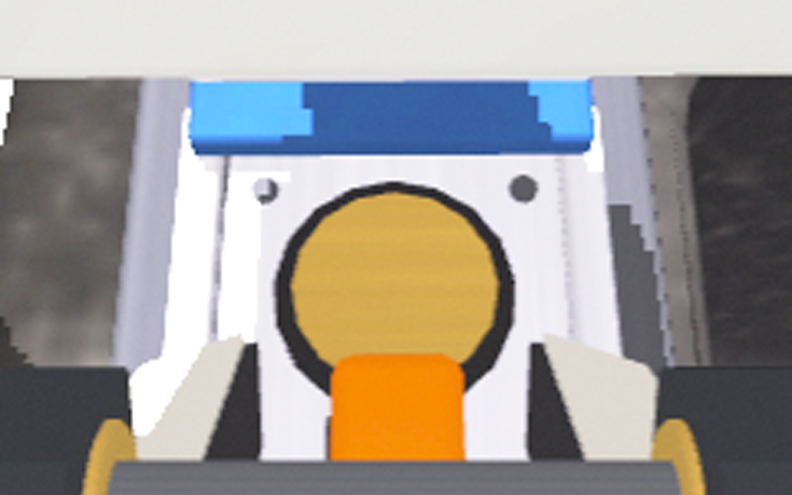

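Emit:
drive_tool([
  [[0,0,0,0,0,-0.015,0.045],[0,0,0,0,0,-0.025,0.045],[0,0,0,0,0,-0.03,0.045],[0,0,0,0,0,-0.03,0.045],[0,0,0,0,0,-0.03,0.045]],
])

```text
time_s: 11.48
eef_pos: [0.4874, -0.4066, 0.2822]
tcp_rot: [0.939, 0.01, -0.002, -0.343]
wrist_force: [0.3, -0.6, -0.3]
finger_gap: 0.486
```

Run:
```python
from st import *
for i in range(3): c=camera("wrist")
s=monitor.observe(); print(s["time_s"],s["eef_pos"],s["wrist_force"].round(2))
pickle.dump(c,open("w12.pkl","wb")); crop(c,"w12",160,420,80,270,3)
c=camera("side"); crop(c,"s12",190,310,170,270,6.5)
```

```text
11.6333 [ 0.48737572 -0.40727637  0.28262466] [ 0.78  0.77 -0.07]
```

View pics/w12.png

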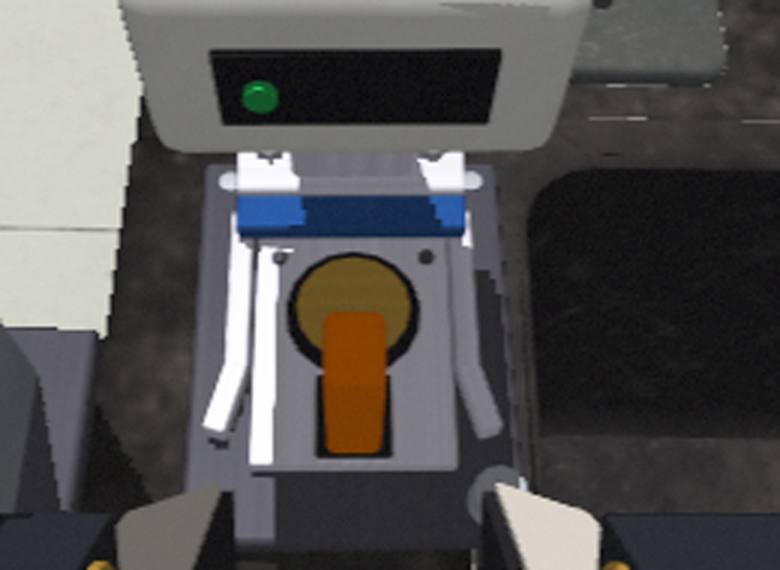

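View pics/s12.png

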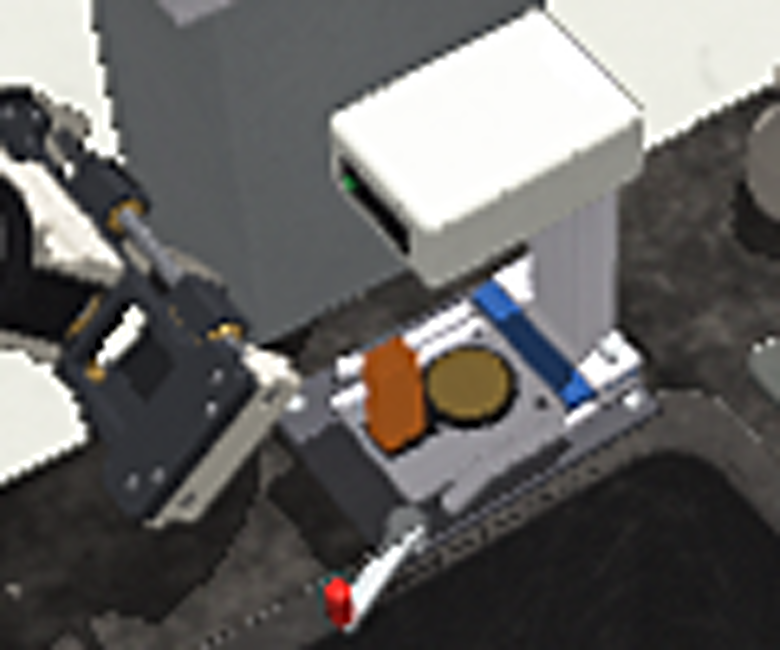

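Run:
```python
from h import *
c=pickle.load(open("w12.pkl","rb"))
crop(c,"w12b",220,340,130,275,4)
k=lambda L,s,u0,v0:np.array([((u+.5)/s-.5+u0,(v+.5)/s-.5+v0) for u,v in L])
a=k([(351,467),(351,472),(351,236),(280,257),(426,257),(351,546),(496,483),(321,454),(383,454)],3,160,80)
p=pickle.load(open("stand.pkl","rb"))
for n,uv,z in zip("rearTop rearBot toe hole hole baseRear hub griprear griprear".split(),a,[.020,.012,.0225,.020,.020,.012,.0255,.020,.02]): print(n,(R.from_euler("z",-p[2]).apply(ray(c,uv,z)-[p[0],p[1],0])*1000).round(1))
```

```text
rearTop [-57.3   0.6  20. ]
rearBot [-56.4   0.6  12. ]
toe [31.6  0.3 22.5]
hole [24.2 26.5 20. ]
hole [ 24.1 -27.3  20. ]
baseRear [-82.1   0.6  12. ]
hub [-64.8 -46.6  25.5]
griprear [-52.7  10.6  20. ]
griprear [-52.8 -10.2  20. ]
```

View pics/w12b.png

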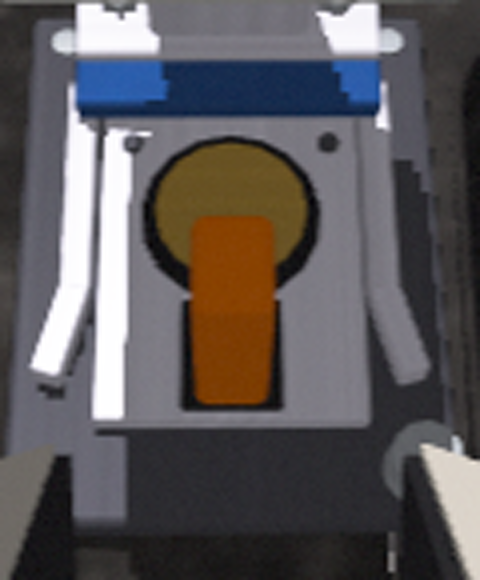

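```bash
cat >> st.py <<'E'
def grasp_rel(s):
    p=pickle.load(open("stand.pkl","rb")); T=R.from_quat(s["tcp_rot"]); g=s["eef_pos"]+GD*T.as_matrix()[:,2]
    return (R.from_euler("z",-p[2]).apply(g-[p[0],p[1],0])*1000).round(1)
def goto_g(s,P,tilt,n,g,dyaw=0):
    p=pickle.load(open("stand.pkl","rb")); Rt=toolrot(p[2]+dyaw,np.radians(tilt)); w=st2w(P)
    rows=plan(s,tcp_for(w,Rt),Rt,n); print("norms",np.linalg.norm(rows[0,:3]).round(3),np.linalg.norm(rows[0,3:]).round(4))
    for i in range(0,n,5): print([[round(float(x),4) for x in rw]+[g] for rw in rows[i:i+5]])
E
python3 - <<'E'
from st import *
s=monitor.observe(); print(s["time_s"],grasp_rel(s)); goto_g(s,[-95,0,48],40,5,0.0)
E
```

```text
11.6833 [-123.1    0.9  159.1]
norms 0.001 0.0229
[[-0.0001, -0.0012, -0.0003, 0.0003, 0.01, 0.0206, 0.0], [-0.0001, -0.0012, -0.0003, 0.0003, 0.01, 0.0206, 0.0], [-0.0001, -0.0012, -0.0003, 0.0003, 0.01, 0.0206, 0.0], [-0.0001, -0.0012, -0.0003, 0.0003, 0.01, 0.0206, 0.0], [-0.0001, -0.0012, -0.0003, 0.0003, 0.01, 0.0206, 0.0]]
```

Emit:
drive_tool([
  [[0,-0.001,0,0.0003,0.01,0.0206,0],[0,-0.001,0,0.0003,0.01,0.0206,0],[0,-0.001,0,0.0003,0.01,0.0206,0],[0,-0.001,0,0.0003,0.01,0.0206,0],[0,-0.001,0,0.0003,0.01,0.0206,0]],
])

```text
time_s: 12.1
eef_pos: [0.4883, -0.3761, 0.1677]
tcp_rot: [0.939, 0.011, -0.005, -0.343]
wrist_force: [-0.6, -0.3, 0.0]
finger_gap: 0.177
```

Emit:
drive_tool([
  [[0,0,0,0,0,0,0],[0,0,0,0,0,0,0],[0,0,0,0,0,0,0],[0,0,0,0,0,0,0],[0,0,0,0,0,0,0]],
])

```text
time_s: 12.52
eef_pos: [0.4888, -0.3785, 0.1715]
tcp_rot: [0.94, 0.011, -0.003, -0.342]
wrist_force: [0.3, 0.4, 0.1]
finger_gap: 0.007
```

Run:
```python
from st import *
s=monitor.observe(); print(s["time_s"],grasp_rel(s),s["finger_gap"],s["wrist_force"]); goto_g(s,[-75,0,46],40,5,0.0)
c=camera("wrist");crop(c,"w13",100,460,80,350,2.2)
```

```text
12.5167 [-95.7  -0.6  49.5] 0.007087561241703802 [0.2635373  0.42305552 0.12517809]
norms 0.0 0.0042
[[0.0002, -0.0004, -0.0001, -0.0001, -0.0027, 0.0032, 0.0], [0.0002, -0.0004, -0.0001, -0.0001, -0.0027, 0.0032, 0.0], [0.0002, -0.0004, -0.0001, -0.0001, -0.0027, 0.0032, 0.0], [0.0002, -0.0004, -0.0001, -0.0001, -0.0027, 0.0032, 0.0], [0.0002, -0.0004, -0.0001, -0.0001, -0.0027, 0.0032, 0.0]]
```

View pics/w13.png

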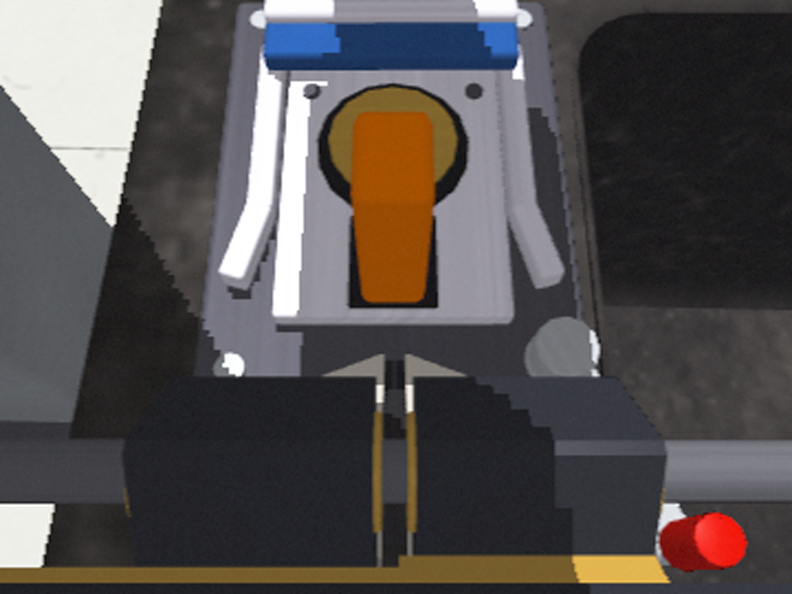

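Emit:
drive_tool([
  [[0,0,0,-0.0001,-0.0027,0.0032,0],[0,0,0,-0.0001,-0.0027,0.0032,0],[0,0,0,-0.0001,-0.0027,0.0032,0],[0,0,0,-0.0001,-0.0027,0.0032,0],[0,0,0,-0.0001,-0.0027,0.0032,0]],
])

```text
time_s: 12.98
eef_pos: [0.4876, -0.3569, 0.1665]
tcp_rot: [0.939, 0.011, -0.004, -0.342]
wrist_force: [0.0, -0.5, -0.2]
finger_gap: 0.002
```

Emit:
drive_tool([
  [[0,0,0,0,-0.0011,0.001,0],[0,0,0,0,-0.0011,0.001,0],[0,0,0,0,-0.0011,0.001,0],[0,0,0,0,-0.0011,0.001,0],[0,0,0,0,0,0,0]],
])

```text
time_s: 13.4
eef_pos: [0.4875, -0.3543, 0.1675]
tcp_rot: [0.941, 0.01, -0.003, -0.338]
wrist_force: [-2.6, -13.6, 2.7]
finger_gap: 0.005
```

Run:
```python
from st import *
c=camera("wrist");crop(c,"w14",200,360,60,240,3.2)
s=monitor.observe(); print(s["time_s"],grasp_rel(s),s["finger_gap"],s["wrist_force"])
```

```text
13.45 [-72.3  -0.1  44.8] 0.004293755503610984 [ -1.86317229 -14.54731482   2.18046136]
```

View pics/w14.png

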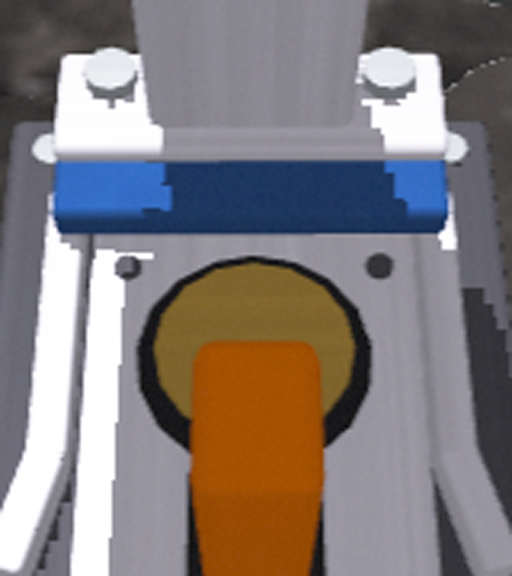

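Run:
```python
from st import *
s=monitor.observe(); print(s["time_s"],grasp_rel(s)); goto_g(s,[-167,-71,102],40,10,0.045)
```

```text
13.45 [-72.3  -0.1  44.8]
norms 0.001 0.0132
[[0.0007, -0.0004, -0.0001, 0.0072, 0.0038, -0.0104, 0.045], [0.0007, -0.0004, -0.0001, 0.0072, 0.0038, -0.0104, 0.045], [0.0007, -0.0004, -0.0001, 0.0072, 0.0038, -0.0104, 0.045], [0.0007, -0.0004, -0.0001, 0.0072, 0.0037, -0.0104, 0.045], [0.0007, -0.0004, -0.0001, 0.0072, 0.0037, -0.0104, 0.045]]
[[0.0007, -0.0004, -0.0001, 0.0072, 0.0037, -0.0104, 0.045], [0.0007, -0.0004, -0.0001, 0.0072, 0.0037, -0.0105, 0.045], [0.0007, -0.0004, -0.0001, 0.0072, 0.0037, -0.0105, 0.045], [0.0007, -0.0004, -0.0001, 0.0072, 0.0037, -0.0105, 0.045], [0.0007, -0.0004, -0.0001, 0.0072, 0.0037, -0.0105, 0.045]]
```

Emit:
drive_tool([
  [[0,0,0,0,0.0038,-0.012,0],[0,0,0,0,0.0038,-0.012,0],[0,0,0,0.0092,0.0038,-0.0115,0],[0,0,0,0.0092,0.0037,-0.0104,0],[0,0,0,0.0092,0.0037,-0.0104,0.045]],
])

```text
time_s: 13.87
eef_pos: [0.5165, -0.4019, 0.1977]
tcp_rot: [0.939, 0.01, -0.004, -0.343]
wrist_force: [0.8, 0.2, -0.4]
finger_gap: 0.04
```

Emit:
drive_tool([
  [[0,0,0,0.0092,0.0037,-0.0104,0.045],[0,0,0,0.0092,0.0037,-0.0104,0.045],[0,0,0,0.0092,0.0037,-0.0104,0.045],[0,0,0,0.0092,0.0037,-0.0104,0.045],[0,0,0,0.0072,0.0037,-0.0104,0.045]],
])

```text
time_s: 14.28
eef_pos: [0.5619, -0.4482, 0.2253]
tcp_rot: [0.939, 0.011, -0.004, -0.343]
wrist_force: [0.0, 0.3, -0.5]
finger_gap: 0.392
```

Run:
```python
from st import *
c=camera("wrist");c=camera("wrist");c=camera("wrist");crop(c,"w15",100,460,60,330,2.2); pickle.dump(c,open("w15.pkl","wb"))
s=monitor.observe(); print(s["time_s"],grasp_rel(s),s["finger_gap"],s["wrist_force"])
print([(round(x["p"],2),x["pixel"]) for x in masks_of("wrist","latch_post")])
```

```text
14.4333 [-166.9  -71.3  103. ] 0.4789370104660252 [-0.99606398  0.28086331  0.04972056]
[(0.56, [262.1, 204.8])]
```

View pics/w15.png

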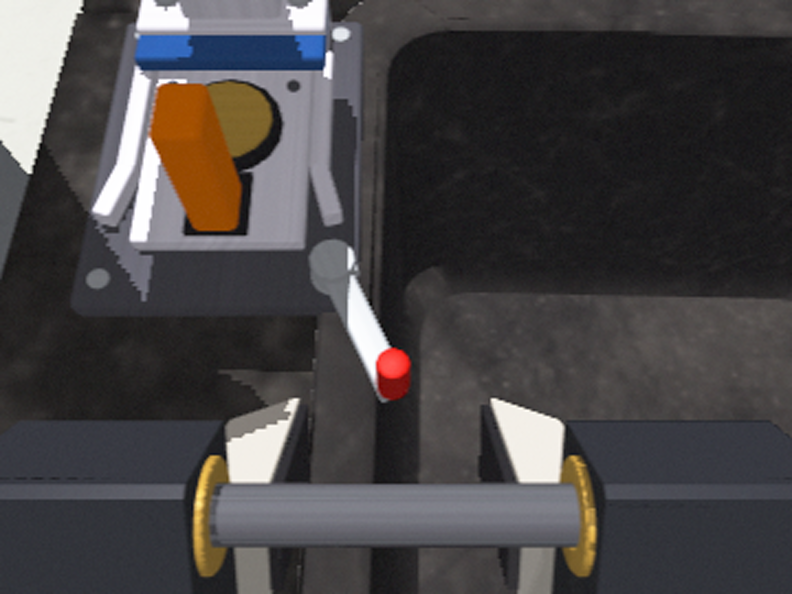

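Run:
```python
from st import *
c=pickle.load(open("w15.pkl","rb")); p=pickle.load(open("stand.pkl","rb"))
l=R.from_euler("z",-p[2]).apply(ray(c,(393.5/2.2+99.7,361/2.2+59.7),.045)-[p[0],p[1],0])*1000; print(l, np.hypot(l[0]+66,l[1]+48),np.arctan2(-(l[0]+66),l[1]+48))
s=monitor.observe(); goto_g(s,[-122.5,-71,48],40,5,.045)
```

```text
[-117.58496879  -72.03760338   45.        ] 56.91059111946161 2.0068601006324793
norms 0.0 0.014
[[-0.0003, 0.0, -0.0003, 0.0, 0.0003, 0.014, 0.045], [-0.0003, 0.0, -0.0003, 0.0, 0.0003, 0.014, 0.045], [-0.0003, 0.0, -0.0003, 0.0, 0.0003, 0.014, 0.045], [-0.0003, 0.0, -0.0003, 0.0, 0.0003, 0.014, 0.045], [-0.0003, 0.0, -0.0003, 0.0, 0.0003, 0.014, 0.045]]
```

Emit:
drive_tool([
  [[0,0,0,0,0.0003,0.014,0.045],[0,0,0,0,0.0003,0.014,0.045],[0,0,0,0,0.0003,0.014,0.045],[0,0,0,0,0.0003,0.014,0.045],[0,0,0,0,0.0003,0.0135,0.045]],
])

```text
time_s: 14.9
eef_pos: [0.5596, -0.4033, 0.1701]
tcp_rot: [0.939, 0.011, -0.005, -0.343]
wrist_force: [0.7, 0.7, 0.0]
finger_gap: 0.489
```

Emit:
drive_tool([
  [[0,0,0,0,0,0,0],[0,0,0,0,0,0,0],[0,0,0,0,0,0,0],[0,0,0,0,0,0,0],[0,0,0,0,0,0,0]],
], newtons=8)

```text
time_s: 15.32
eef_pos: [0.5603, -0.4052, 0.1719]
tcp_rot: [0.94, 0.011, -0.004, -0.342]
wrist_force: [0.1, -0.6, 0.1]
finger_gap: 0.177
```

Emit:
drive_tool([
  [[0,0,0,0,0,0,0],[0,0,0,0,0,0,0],[0,0,0,0,0,0,0],[0,0,0,0,0,0,0],[0,0,0,0,0,0,0]],
])

```text
time_s: 15.73
eef_pos: [0.5603, -0.405, 0.1716]
tcp_rot: [0.94, 0.011, -0.004, -0.342]
wrist_force: [-0.1, -3.3, 3.3]
finger_gap: 0.13
```

```bash
cat > arc.py <<'E'
from st import *
import sys
def arc(s,a0,a1,n):
    """tool rows following the post along the arc (relative shifts), constant orientation"""
    p=pickle.load(open("stand.pkl","rb")); T=R.from_quat(s["tcp_rot"]); A=np.linspace(a0,a1,n+1)
    P=np.c_[-56*np.sin(A),56*np.cos(A),0*A]/1000; D=T.inv().apply(R.from_euler("z",p[2]).apply(np.diff(P,axis=0)))
    for i in range(0,n,5): print([[0,0,0]+[round(float(x),4) for x in d]+[0] for d in D[i:i+5]])
E
python3 - <<'E'
from arc import *
c=camera("wrist");crop(c,"w16",100,460,60,330,2.2)
s=monitor.observe(); print(s["time_s"],grasp_rel(s),s["finger_gap"]*92,s["wrist_force"])
arc(s,2.0,0.5,15)
E
```

```text
15.7833 [-123.8  -71.5   49.6] 11.710949948677332 [ 0.95465953 -4.085081    3.7402539 ]
[[0, 0, 0, -0.0052, 0.0016, -0.0013, 0], [0, 0, 0, -0.0054, 0.0012, -0.001, 0], [0, 0, 0, -0.0055, 0.0008, -0.0006, 0], [0, 0, 0, -0.0056, 0.0003, -0.0003, 0], [0, 0, 0, -0.0056, -0.0001, 0.0001, 0]]
[[0, 0, 0, -0.0056, -0.0005, 0.0004, 0], [0, 0, 0, -0.0055, -0.0009, 0.0008, 0], [0, 0, 0, -0.0053, -0.0013, 0.0011, 0], [0, 0, 0, -0.0051, -0.0017, 0.0015, 0], [0, 0, 0, -0.0049, -0.0021, 0.0018, 0]]
[[0, 0, 0, -0.0046, -0.0025, 0.0021, 0], [0, 0, 0, -0.0042, -0.0028, 0.0024, 0], [0, 0, 0, -0.0038, -0.0031, 0.0026, 0], [0, 0, 0, -0.0034, -0.0034, 0.0029, 0], [0, 0, 0, -0.0029, -0.0037, 0.0031, 0]]
```

View pics/w16.png

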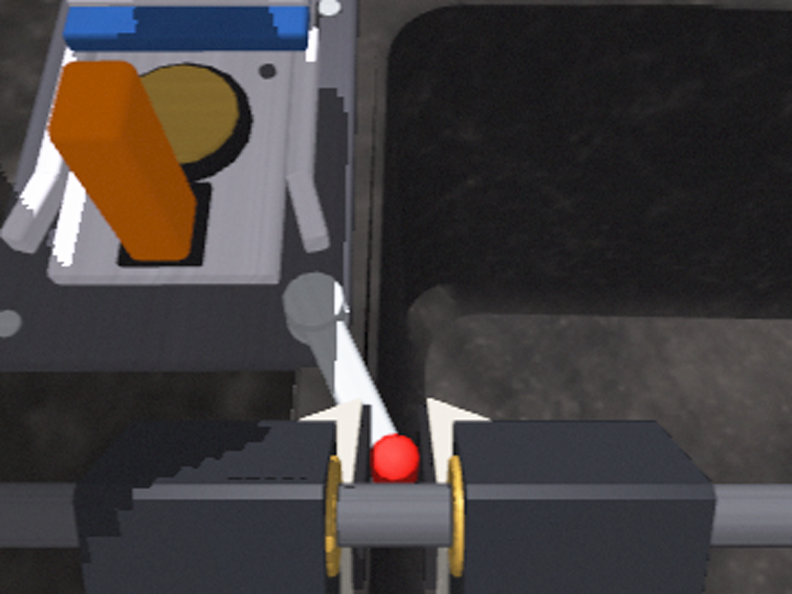

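Post gripped (gap 11.7 mm, post at (395,460) in the crop between the pads). Swing it along the arc.

Emit:
drive_tool([
  [[0,0,0,-0.0052,0.0016,-0.0013,0],[0,0,0,-0.0054,0.0012,-0.001,0],[0,0,0,-0.0055,0.0008,-0.0006,0],[0,0,0,-0.0056,0.0003,-0.0003,0],[0,0,0,-0.0056,-0.0001,0.0001,0]],
])

```text
time_s: 16.2
eef_pos: [0.5325, -0.41, 0.1709]
tcp_rot: [0.939, 0.011, -0.004, -0.343]
wrist_force: [2.2, -0.9, 1.5]
finger_gap: 0.128
```

Emit:
drive_tool([
  [[0,0,0,-0.0056,-0.0005,0.0004,0],[0,0,0,-0.0055,-0.0009,0.0008,0],[0,0,0,-0.0053,-0.0013,0.0011,0],[0,0,0,-0.0051,-0.0017,0.0015,0],[0,0,0,-0.0049,-0.0021,0.0018,0]],
])

```text
time_s: 16.62
eef_pos: [0.506, -0.4019, 0.1708]
tcp_rot: [0.94, 0.011, -0.004, -0.342]
wrist_force: [1.9, -1.7, 1.2]
finger_gap: 0.124
```

Run:
```python
from arc import *
c=camera("wrist");crop(c,"w17",100,460,60,330,2.2)
s=monitor.observe(); print(s["time_s"],grasp_rel(s),s["finger_gap"]*92,s["wrist_force"])
```

```text
16.6667 [-118.7  -16.2   49. ] 11.487567935772294 [-0.35795879 -0.71365121  0.55001783]
```

View pics/w17.png

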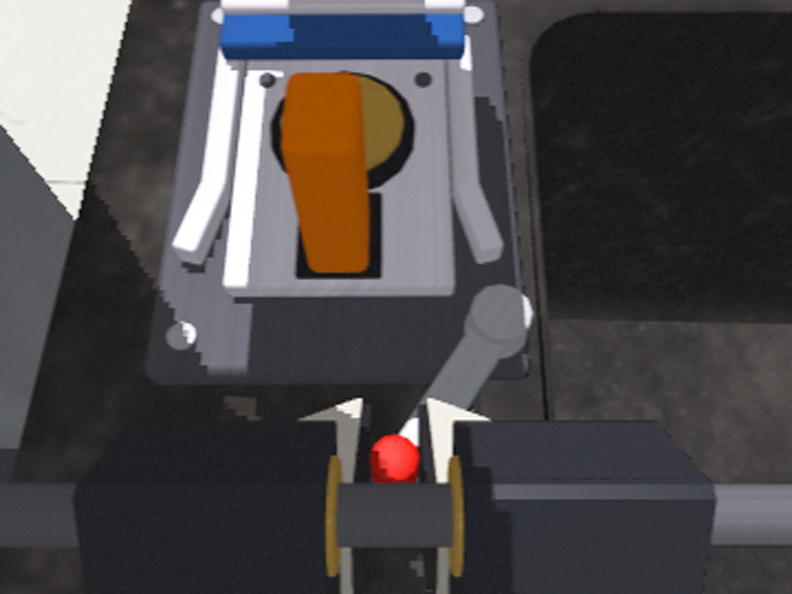

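Emit:
drive_tool([
  [[0,0,0,-0.0046,-0.0025,0.0021,0],[0,0,0,-0.0042,-0.0028,0.0024,0],[0,0,0,-0.0038,-0.0031,0.0026,0],[0,0,0,-0.0034,-0.0034,0.0029,0],[0,0,0,-0.0029,-0.0037,0.0031,0]],
])

```text
time_s: 17.08
eef_pos: [0.4869, -0.3818, 0.1709]
tcp_rot: [0.94, 0.011, -0.004, -0.342]
wrist_force: [2.2, -0.9, 0.8]
finger_gap: 0.127
```

Emit:
drive_tool([
  [[0,0,0,0,0,0,0.03],[0,0,0,0,0,0,0.03],[0,0,0,0,0,0,0.03],[0,0,0,0,0,0,0.03],[0,0,0,0,0.0038,-0.0032,0.03]],
])

```text
time_s: 17.5
eef_pos: [0.4874, -0.3867, 0.1707]
tcp_rot: [0.939, 0.011, -0.005, -0.343]
wrist_force: [0.8, 0.3, -0.5]
finger_gap: 0.328
```

Run:
```python
from arc import *
c=camera("wrist");crop(c,"w18",100,460,60,330,2.2); pickle.dump(c,open("w18.pkl","wb"))
s=monitor.observe(); print(s["time_s"],grasp_rel(s),s["finger_gap"]*92,s["wrist_force"])
goto_g(s,[-131,6,46],40,5,.03)
```

```text
17.55 [-105.     1.3   48.8] 29.707803805182543 [-0.15562448 -1.44939875 -0.00895932]
norms 0.0 0.0053
[[-0.0001, -0.0001, -0.0003, -0.0009, 0.0043, -0.0029, 0.03], [-0.0001, -0.0001, -0.0003, -0.0009, 0.0043, -0.0029, 0.03], [-0.0001, -0.0001, -0.0003, -0.0009, 0.0043, -0.0029, 0.03], [-0.0001, -0.0001, -0.0003, -0.0009, 0.0043, -0.0029, 0.03], [-0.0001, -0.0001, -0.0003, -0.0009, 0.0043, -0.0029, 0.03]]
```

View pics/w18.png

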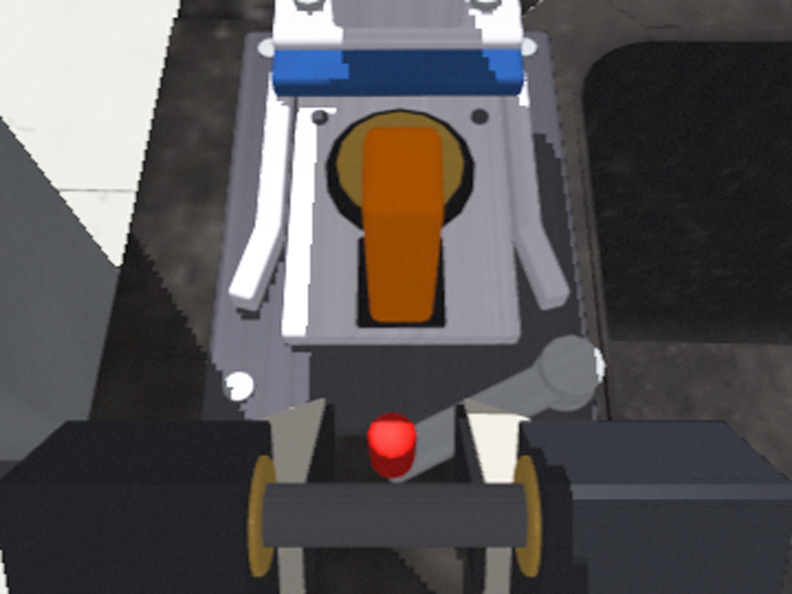

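Emit:
drive_tool([
  [[0,0,0,-0.0003,0.0043,-0.003,0.03],[0,0,0,-0.001,0.0043,-0.003,0.03],[0,0,0,-0.001,0.0043,-0.003,0.03],[0,0,0,-0.001,0.0043,-0.003,0.03],[0,0,0,-0.001,0.0043,-0.003,0]],
])

```text
time_s: 17.97
eef_pos: [0.4834, -0.4142, 0.1684]
tcp_rot: [0.94, 0.01, -0.004, -0.342]
wrist_force: [-0.2, 0.1, 0.2]
finger_gap: 0.295
```

Emit:
drive_tool([
  [[0,0,0,0,0,0,0],[0,0,0,0,0,0,0],[0,0,0,0,0,0,0],[0,0,0,0,0,0,0],[0,0,0,0,0,0,0]],
], newtons=20)

```text
time_s: 18.38
eef_pos: [0.4837, -0.4132, 0.1686]
tcp_rot: [0.939, 0.011, -0.004, -0.342]
wrist_force: [-0.1, 0.4, 0.7]
finger_gap: 0.006
```

Run:
```python
from arc import *
c=camera("wrist");crop(c,"w19",100,460,60,330,2.2); pickle.dump(c,open("w19.pkl","wb"))
s=monitor.observe(); print(s["time_s"],grasp_rel(s),s["finger_gap"]*92,s["wrist_force"])
goto_g(s,[-95,8,46],40,5,0)
```

```text
18.4333 [-130.     5.6   46.7] 0.7329063210499898 [-1.39717982  0.44365952 -0.18324921]
norms 0.0 0.007
[[-0.0002, -0.0001, -0.0002, -0.0005, -0.0053, 0.0046, 0], [-0.0002, -0.0001, -0.0002, -0.0005, -0.0053, 0.0046, 0], [-0.0002, -0.0001, -0.0002, -0.0005, -0.0053, 0.0046, 0], [-0.0002, -0.0001, -0.0002, -0.0005, -0.0053, 0.0046, 0], [-0.0002, -0.0001, -0.0002, -0.0005, -0.0053, 0.0046, 0]]
```

View pics/w19.png

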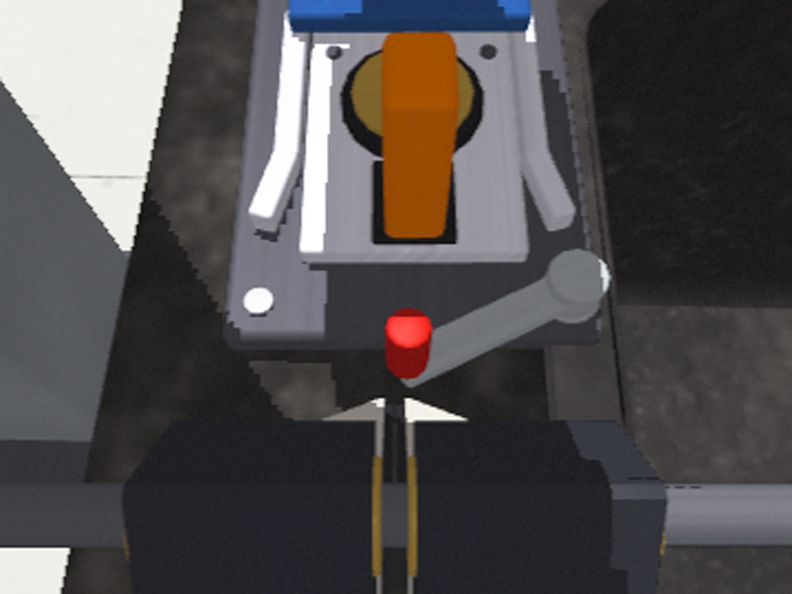

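Emit:
drive_tool([
  [[0,0,0,-0.0004,-0.0053,0.0045,0],[0,0,0,-0.0004,-0.0053,0.0045,0],[0,0,0,-0.0004,-0.0053,0.0045,0],[0,0,0,-0.0004,-0.0053,0.0045,0],[0,0,0,-0.0004,-0.0053,0.0045,0]],
])

```text
time_s: 18.85
eef_pos: [0.4807, -0.3778, 0.1684]
tcp_rot: [0.94, 0.011, -0.004, -0.342]
wrist_force: [-0.5, -2.1, -0.6]
finger_gap: 0.004
```

Run:
```python
from arc import *
c=camera("wrist");crop(c,"w20",100,460,60,330,2.2)
s=monitor.observe(); print(s["time_s"],grasp_rel(s),s["finger_gap"]*92,s["wrist_force"])
```

```text
18.9 [-93.2   7.8  46.6] 0.2633732063074489 [-0.33673795 -0.30400708 -0.84492754]
```

View pics/w20.png

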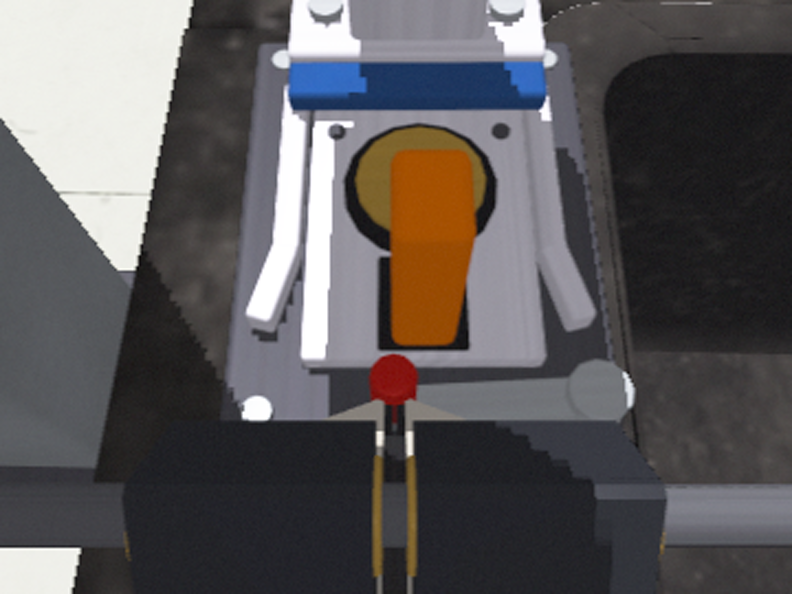

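Emit:
drive_tool([
  [[0,0,0,0,-0.0008,0.0006,0],[0,0,0,0,-0.0008,0.0006,0],[0,0,0,0,-0.0008,0.0006,0],[0,0,0,0,-0.0008,0.0006,0],[0,0,0,0,0,0,0]],
])

```text
time_s: 19.32
eef_pos: [0.4807, -0.3751, 0.1687]
tcp_rot: [0.94, 0.011, -0.004, -0.342]
wrist_force: [-0.5, -3.3, 0.4]
finger_gap: 0.005
```

Run:
```python
from arc import *
c=camera("wrist");crop(c,"w21",180,420,170,290,3.3)
s=monitor.observe(); print(s["time_s"],grasp_rel(s),s["finger_gap"]*92,s["wrist_force"])
```

```text
19.3667 [-92.    7.6  46.7] 0.8400096339684482 [-0.60334283 -2.01665909  0.09770875]
```

View pics/w21.png

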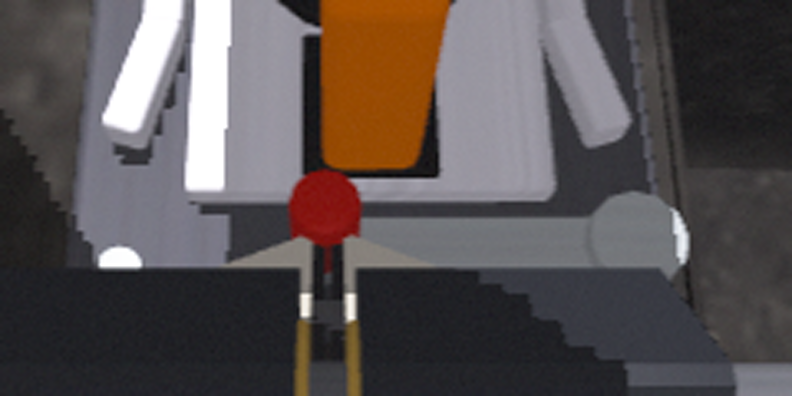

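Emit:
drive_tool([
  [[0,0,0,0,-0.0008,0.0006,0],[0,0,0,0,-0.0008,0.0006,0],[0,0,0,0,-0.0008,0.0006,0],[0,0,0,0,0,0,0],[0,0,0,0,0,0,0]],
])

```text
time_s: 19.78
eef_pos: [0.4804, -0.3736, 0.1692]
tcp_rot: [0.94, 0.01, -0.003, -0.34]
wrist_force: [-1.9, -10.1, 0.5]
finger_gap: 0.005
```

Run:
```python
from arc import *
s=monitor.observe(); print(s["time_s"],grasp_rel(s),s["finger_gap"]*92,s["wrist_force"],s["wrist_torque"])
```

```text
19.7833 [-91.    7.6  46.8] 0.48525035497194385 [ -1.93765118 -10.06472304   0.47923414] [-1.62470556  0.16752717  0.32435677]
```

Emit:
drive_tool([
  [[0,0,0,0,0.006,-0.005,0],[0,0,0,0,0.008,-0.01,0],[0,0,0,0,0,-0.03,0],[0,0,0,0,0,-0.03,0],[0,0,0,0,0,-0.03,0]],
])

```text
time_s: 20.2
eef_pos: [0.4825, -0.4503, 0.2406]
tcp_rot: [0.939, 0.011, -0.005, -0.344]
wrist_force: [1.5, -0.3, 0.0]
finger_gap: 0.004
```

Emit:
drive_tool([
  [[0,0,0,0,0,-0.03,0],[0,0,0,0,0,-0.03,0],[0,0,0,0,0,0,0],[0,0,0,0,0,0,0],[0,0,0,0,0,0,0]],
])

```text
time_s: 20.62
eef_pos: [0.4833, -0.4879, 0.2847]
tcp_rot: [0.939, 0.011, -0.005, -0.343]
wrist_force: [0.4, -0.1, 0.3]
finger_gap: 0.007
```

Run:
```python
from arc import *
c=camera("wrist");crop(c,"w22",150,400,60,300,2.4); pickle.dump(c,open("w22.pkl","wb"))
c=camera("side"); crop(c,"s22",170,330,160,290,5)
c=camera("top"); crop(c,"t22",100,430,100,300,2.4)
s=monitor.observe(); print(s["time_s"],grasp_rel(s),s["wrist_force"],np.abs(s["joint_vel"]).max())
```

```text
20.7667 [-204.     7.7  163. ] [-0.28669582  0.50015815 -0.828165  ] 0.009791731333420033
```

View pics/w22.png

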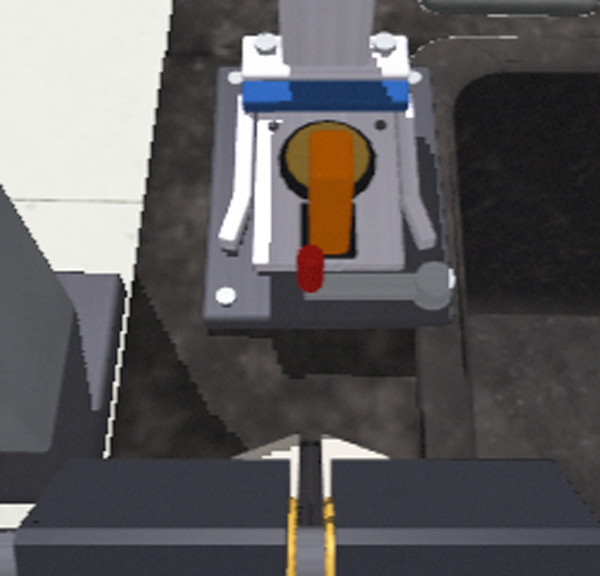

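View pics/s22.png

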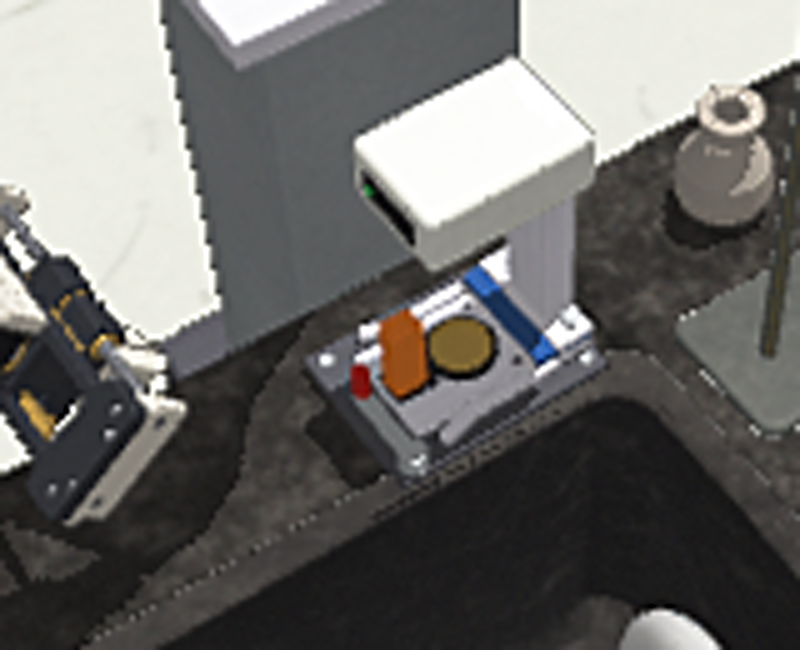

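View pics/t22.png

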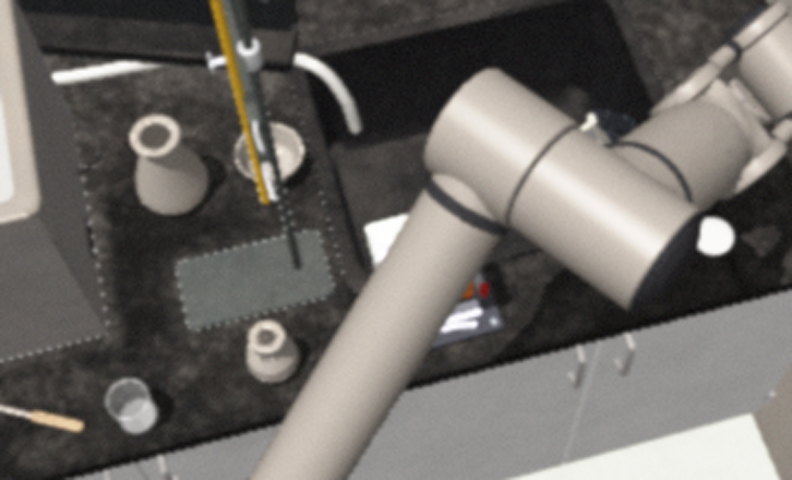

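Run:
```python
from arc import *
c=pickle.load(open("w22.pkl","rb")); crop(c,"w22b",200,350,90,210,5)
p=pickle.load(open("stand.pkl","rb"))
f=lambda u,v,z:(R.from_euler("z",-p[2]).apply(ray(c,((u+.5)/2.4-.5+150,(v+.5)/2.4-.5+60),z)-[p[0],p[1],0])*1000).round(1)
print("post top",f(311,254,.045),"hub",f(433,280,.0255),"plate rear",f(335,268,.020),"toe",f(326,110,.0225),"base rear",f(330,320,.012))
for cam in("side","top"):
  c=camera(cam)
  for t in["beaker","petri_dish","small_vessel"]: print(cam,t,[(round(x["p"],2),x["pixel"]) for x in masks_of(cam,t)[:1]])
```

```text
post top [-67.1   7.5  45. ] hub [-68.6 -47.1  25.5] plate rear [-59.   -3.5  20. ] toe [32.  -0.2 22.5] base rear [-81.7  -1.1  12. ]
side beaker [(0.53, [349.2, 167.2])]
side petri_dish [(0.72, [140.7, 296.0])]
side small_vessel [(0.86, [315.6, 192.0])]
top beaker [(0.78, [155.1, 268.4])]
top petri_dish [(0.6, [398.7, 195.3])]
top small_vessel [(0.8, [210.4, 244.9])]
```

View pics/w22b.png

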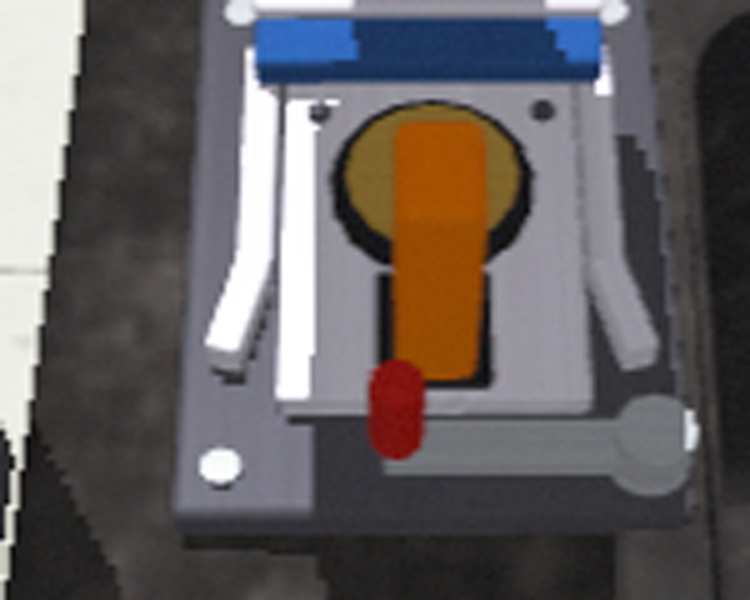

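Run:
```python
from station import *
print(ticket.sign_off(), monitor.observe()["time_s"])
```

```text
the job is handed in; nothing more can be done
the job is handed in; nothing more can be done
```

The job is handed in. The carrier is in the stand against a hard stop, the latch is shut across its back, and the gripper is clear of everything. It took about 21 s of the 59 s.

**What I did**
- I took the carrier by its orange grip with the tool leaning back 40°, and carried it level to the stand.
- I set it on the base in front of the toe and slid it in between the rails, under the blue toe.
- At the stop I pushed with about 20 N, and after letting go pushed on the back of the grip again with about 14 N. It did not move either time.
- I gripped the red post and swung the latch most of the way. Then I pushed it with closed fingers onto its end stop with about 10 N and backed off.

**Last checks**
- **Latch:** the post measured (-67, +7.5) mm in the stand's frame; fully shut it should be at (-66, +8). The arm looks parallel to the back of the carrier.
- **Robot:** it stands about 14 cm away from the latch and stand, with the wrist force near zero.
- **Bystanders:** the beaker, petri dish and small vessel show within 2–4 pixels of where they started, in line with the networks being a little off. The arm never came near them.

**A disagreement:** the readings of how far home the carrier is do not agree.
- **Short by 1–3 mm:** the tool's position at the stop, and the plate measured against the toe in the camera pictures, both put it short.
- **Fully home:** the plate's back edge against the base edge, and where the fingers met the grip, put it home to within about 1 mm.

I judged it fully home because it would not move under either push. The toe's edge also looks rounded in the pictures, which would explain the gap in the toe readings.

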